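# Open the dust box flap to the pointer and hold it for inspection

### The arm

A 6-joint arm with a two-finger parallel gripper is mounted at the origin on the work surface. World frame = base frame: x ahead of the robot, y to its left, z up, the work surface at z = 0. Lengths are in m, angles in rad, forces in N, time in s.
With the tool pointing down it reaches from about 0.225 to 0.875 m from the base axis. Payload 3.4 kg.
Tool frame: the origin (TCP) lies between the finger pads; the fingertips stand 19 mm ahead of it and the grasp point (between the pads) is the TCP (manip.tip_reach is the distance from the TCP to the fingertips, in m); z points along the fingers, x is the direction in which the jaws open and shut, and the axes are right-handed (so a half turn about z gives the same grasp; the last joint's range is limited). The gripper opens to 85 mm and grips with 20 to 120 N. Pads are 22 mm wide; open, the fingers measure 114 mm over their backs; the gripper's body (76 mm by 85 mm) begins 54 mm behind the grasp point. The pads swing forward as they close: fully open they stand 13 mm farther back than shut.
Start: joints at [-1.318, 0.276, 1.505, -0, 1.361, -0.121], TCP at [0.21, -0.535, 0.22] pointing down, gripper open.
Joint ranges: [-2.89, 2.89], [-0.75, 2.08], [0.22, 2.7], [-1.18, 4.32], [0.11, 2.71], [-2.7, 2.7]. Speed limits (rad/s): [2.57, 2.57, 3.14, 3.14, 3.14, 3.14].

### API

Orientations are given as a unit quaternion [w, x, y, z].
In Python, from rig import manip gives the robot as it stands.
- The arm moves only by the tool send_rows, never from a script. Its arguments are lists of equal length, an entry for each row: "delta_pos": the shift along the tool's x, y, z normalised to -1 to 1, where 1 is 40 cm, a list of three; "angular": the turn, a rotation vector about the tool's x, y, z normalised to -1 to 1, where 1 is 0.08 rad, a list of three. A call has 1 to 5 rows; each row shifts and turns the commanded pose from where the row before left it, along the tool's axes as they then stand; what a row does not reach is not made up. A row lasts 1/12 s, in which the tool goes at most 41.7 mm and 7.16 degrees, less where a joint would pass 70% of its speed; a pose out of reach is approached as far as the arm can. A call with a number of a shift or a turn outside -1 to 1 is refused whole. A call with a gripper value outside its range is refused whole. "hand" is the finger opening in mm, from 0 to 85.4, set as the call begins (left out, the last holds). The fingers move at their own pace and stop on an object; "squeeze" is the grip in N (left out, the last holds). Time passes only in rows, so rows that do not move let the fingers close. It gives the time, the measured TCP pose, the force and the opening at its end, in the units of the state.
- manip.get_state(): the state, without advancing time (a new reading comes with each control period).
- manip.get_image(name): name is "scene" or "top"; returns the picture (480x640x3 uint8, blue, green, red); there is no depth.
- manip.calibration(name): a dict with "fx", "fy", "cx", "cy" (pixels), "k1" (the pictures are not rectified: a ray, as slopes to the right and down, at radius r is drawn at 1 + k1 r^2 times it, then the intrinsics apply), "camera_from_world" (4x4, takes a point from world to camera coordinates). Camera axes: x right, y up, looking along -z (the intrinsics and any distortion apply to the point x, -y, -z); pixel columns grow to the right and rows downward; lengths in m; the calibration is good to about 2 mm. A picture is of the moment at which its call begins. calibration takes no time and is no camera call.
- manip.sign_off(): hands the job in, once; it reports no verdict.
The state is a dict: "clock": time; "qpos": joint angles; "qd": joint speeds; "effort": joint torques, N m; "position": TCP position; "ee_rot": TCP orientation; "contact_force": force on the tool from outside, world axes, zero at the start; "moment": the same for the moment, N m; "width": finger opening in m.
Only numpy, scipy, OpenCV 4.12 (cv2) and the standard library are available. Lean on these libraries where they do the work, as an engineer would, in place of code of your own. Each camera call takes 0.05 s, during which the arm holds its last target.

### The job

The dust box on the shoe repair bench has to be inspected: first take the hold-down weight off its flap and hang it by its eye on the peg of the stand, letting go of it there; do not drop it. Then swing the flap, which has a bar handle, up until it lies in line with the pointer on the quadrant, and finish while still holding it there, still, because it falls shut if let go. Do not shift the pointer or disturb the other things on the bench.

Things in the scene. Friction and masses are not known exactly. Their poses are not given: they have to be found in the camera images.
- weight_eye (a point): Loose hold-down weight, 0.6 kg, on the flap at first: steel block 70 (its x) x 40 (y) x 20 mm high carrying an upright plate 60 wide (x), 8 thick (y), top edge 88 mm above the underside. A round 29 mm eye pierces the plate along y. Point: centre of the eye, 46 mm above the underside; z up. The solid strip 14.5 to 42 mm above this point can be pinched from above across its 8 mm.
- peg_mid (a point): Point on the peg's axis where the eye should end, 204 mm above the bench, 42 mm out from the post's axis. Peg: plain steel rod of 10 mm diameter on a fixed stand (foot 110 mm across, post 18 mm across and 200 mm high), pointing along this frame's +y away from the post, rising 16 mm over its 75 mm; z up. An eye hung on it has its centre about 9 mm below the peg's axis.
- peg_tip (a point): Free outer end of the peg, on its axis, 33 mm further along +y than peg_mid and 7 mm higher (211 mm above the bench). Same axes as peg_mid.
- flap_hinge (a point): Middle of the flap's hinge line, on the fixed dust box (grey louvred metal box, 240 x 240 mm, 100 mm high, pipe stub on the hinge side). The hinge line runs along this frame's x, 105 mm above the bench; the closed flap reaches 236 mm from it along -y. z up.
- flap_handle (a point): Centre of the flap's handle: round bar of 10 mm diameter, 100 mm long along x, its axis 38 mm above the flap's upper face, on two end posts near the free edge. It turns with the flap: in the flap's own axes it lies 205 mm along -y and 43 mm along z from flap_hinge. Flap: aluminium plate 232 x 236 mm, 5 mm thick, about 0.5 kg.
- flap (a joint): Angle of the flap in rad: 0 closed and level, grows as the free edge (-y side) is lifted. The hinge turns freely: unless held, the flap falls shut from any marked angle.
- mark (a joint): Angle of the thin dark steel pointer in rad, measured as for flap: the flap is in line with the pointer when both angles are equal. It differs from start to start, 0.55 to 1.0.
- mark_tip (a point): Outer end of the pointer: flat strip 205 mm long, pivoted on the hinge line by a brass boss and clamped stiffly at the aluminium quadrant on the box's +x end (139 mm along x from flap_hinge). Point: 200 mm out from the hinge line; its -y axis runs outwards along the pointer. Not to be moved.
- brush: shoe brush, 150 x 48 mm, 45 mm high, wooden back over black bristles (origin at its underside on the bench); a bystander, to be left alone
- tin: flat round polish tin, 76 mm across, 27 mm high (origin at its underside on the bench); a bystander, to be left alone
- heel: black rubber heel piece, about 64 x 56 mm, 16 mm high (origin at its underside on the bench); a bystander, to be left alone
- dressing: amber bottle, 52 mm across, 130 mm high (origin at its underside on the bench); a bystander, to be left alone
- creamjar: glass jar with white lid, 60 mm across, 60 mm high (origin at its underside on the bench); a bystander, to be left alone
- hammer: hammer lying on the bench (origin at its underside on the bench); a bystander, to be left alone
- spool_center (a point): wooden spool, 44 mm across, 45 mm high, its centre; a bystander, to be left alone
Mind the look-alikes: they are no part of the job. What is shaped like the part that bears peg_mid but yellow is not meant.

How it is judged:
On the way:
1. the weight hangs by its eye on the peg, released and at rest, while the flap is still shut (x of weight_eye in the frame of peg_mid between -0.014 and 0.014 m and y of weight_eye in the frame of peg_mid between -0.038 and 0.034 m and z of weight_eye in the frame of peg_mid between -0.022 and 0.01 m and contact force between weight and pegstand above 1 N and contact force between weight and the arm below 0.2 N and contact force between weight and the fingers below 0.2 N and linear speed of weight below 0.06 m/s and value of joint flap below 0.15 rad), for 0.2 s.
At the end, for the whole second after the job is handed in: The weight hangs by its eye on the peg, at rest and not touched by the robot; the flap stands within 0.09 rad (5 degrees) of the pointer's angle, still (under 0.06 rad/s), carried by the gripper's fingers (over 0.8 N) and by nothing else (x of weight_eye in the frame of peg_mid between -0.014 and 0.014 m and y of weight_eye in the frame of peg_mid between -0.038 and 0.034 m and z of weight_eye in the frame of peg_mid between -0.022 and 0.01 m and contact force between weight and pegstand above 1 N and contact force between weight and the arm below 0.2 N and contact force between weight and the fingers below 0.2 N and linear speed of weight below 0.06 m/s and angle between the y axis of flap_handle and the y axis of mark_tip, either way round below 0.09 rad and value of joint flap between 0.4 and 1.15 rad and velocity of joint flap between -0.06 and 0.06 rad/s and contact force between flap and the fingers above 0.8 N and contact force between flap and weight below 0.1 N and contact force between flap and brush below 0.1 N and contact force between flap and tin below 0.1 N and contact force between flap and heel below 0.1 N and contact force between flap and dressing below 0.1 N and contact force between flap and creamjar below 0.1 N and contact force between flap and hammer below 0.1 N and contact force between flap and spool below 0.1 N); the arm keeps its last pose, push and grip.
It fails at once if the flap is opened with the weight still on it (value of joint flap above 0.15 rad and contact force between weight and flap above 0.2 N).
It fails at once if the weight is dropped (height (world z) of weight_eye below 0.11 m).
It fails at once if the pointer is shifted (distance of mark_tip from where it was at the start of the episode above 0.012 m).
It fails at once if a bystander is disturbed (distance of any of brush, tin, heel, dressing, creamjar, hammer, spool_center from where it was at the start of the episode above 0.03 m).
It also fails if it takes over 64 s, if anything falls off the work surface, if the arm or the gripper's body presses on something with over 40 N, if the wrist force passes 120 N, or if a joint passes its speed limit or range.

## Working session

There is one attempt and no reset: what is moved stays moved. The work goes in short steps, Python scripts to look and compute and a tool call to move; the robot and the scene stay as the last step left them, time stands still between calls to the robot, and variables do not carry over. Pictures are saved under pics/ and viewed, and the job is handed in when it is done.

Besides the shell and the picture viewer there is one more tool, called after "Request:" as name(argument=value, ...) on one line, values as JSON. send_rows: Moves the arm, as the interface text tells. Scaled input: -1 to 1 covers 40 cm each way for a shift and 0.08 rad each way for a turn. Its arguments: {"type":"object","properties":{"delta_pos":{"type":"array","items":{"type":"array","items":{"type":"number"}}},"angular":{"type":"array","items":{"type":"array","items":{"type":"number"}}},"hand":{"type":"number"},"squeeze":{"type":"number"}},"required":["delta_pos","angular"]}

```bash
ls; mkdir -p pics
python3 - <<'E'
from rig import manip
import cv2
for n in("scene","top"):
    cv2.imwrite(f"pics/{n}0.png",manip.get_image(n)); c=manip.calibration(n); print(n,c)
print(manip.get_state(), manip.tip_reach)
E
```

```text
pics
scene {'fx': 444.24164960406284, 'fy': 444.24164960406284, 'cx': 323.24061049717443, 'cy': 239.6833698551683, 'k1': 0.02150684236008944, 'camera_from_world': array([[-3.59809184e-01,  9.33025785e-01, -4.85221943e-04,
         1.82955652e-01],
       [-6.21122683e-01, -2.39139701e-01,  7.46336932e-01,
         2.40779805e-01],
       [ 6.96235566e-01,  2.68840265e-01,  6.65568139e-01,
        -1.46960723e+00],
       [ 0.00000000e+00,  0.00000000e+00,  0.00000000e+00,
         1.00000000e+00]])}
top {'fx': 597.0387985893008, 'fy': 597.0387985893008, 'cx': 323.04716948257476, 'cy': 229.8147729490133, 'k1': -0.15423883887792925, 'camera_from_world': array([[ 0.03162244, -0.99949381,  0.00348549,  0.00203003],
       [ 0.97945866,  0.03168302,  0.19914044, -0.57673843],
       [-0.19915006, -0.00288341,  0.97996476, -1.58674221],
       [ 0.        ,  0.        ,  0.        ,  1.        ]])}
{'clock': 0.1, 'qpos': array([-1.31801896e+00,  2.76569962e-01,  1.50601184e+00, -1.98609358e-05,
        1.36073758e+00, -1.20993457e-01]), 'qd': array([ 0.00180914,  0.00110824, -0.00261323, -0.00091355,  0.00135022,
        0.00076941]), 'effort': array([ 1.24454673e-03, -4.17698085e+01, -2.46406281e+01, -1.77361671e-04,
        5.93230114e-03,  5.55154642e-06]), 'position': array([ 0.20981374, -0.5348128 ,  0.21920235]), 'ee_rot': array([-5.61664437e-04,  8.26175330e-01, -5.63412441e-01, -6.55761763e-04]), 'contact_force': array([-0.70978439, -0.636562  ,  1.25831618]), 'moment': array([-0.04895432,  0.0244642 ,  0.01635631]), 'width': 0.08580978394261336} 0.019
```

View pics/scene0.png

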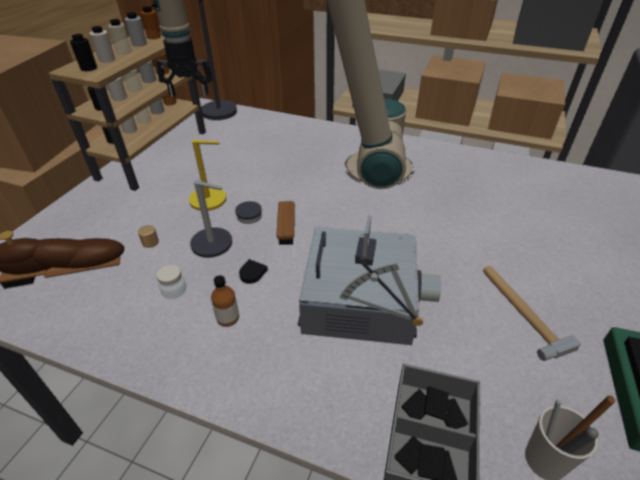

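View pics/top0.png

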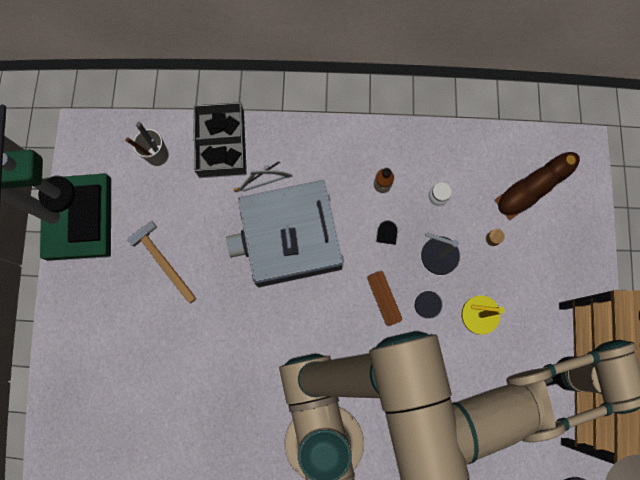

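```bash
cat > h.py <<'E'
import numpy as np, cv2
from rig import manip
def cal(n):
    c=manip.calibration(n); return c,np.array(c["camera_from_world"])
def ray(n,u,v):
    c,T=cal(n)
    a=np.array([(u-c["cx"])/c["fx"],(v-c["cy"])/c["fy"]]); b=a.copy()
    for _ in range(30): b=a/(1+c["k1"]*(b@b))
    d=T[:3,:3].T@np.array([b[0],-b[1],-1.]); o=-T[:3,:3].T@T[:3,3]
    return o,d/np.linalg.norm(d)
def plane(n,u,v,z):
    o,d=ray(n,u,v); return o+d*(z-o[2])/d[2]
def proj(n,p):
    c,T=cal(n); q=T[:3,:3]@np.asarray(p,float)+T[:3,3]
    b=np.array([q[0],-q[1]])/-q[2]; b=b*(1+c["k1"]*(b@b))
    return np.array([c["fx"]*b[0]+c["cx"],c["fy"]*b[1]+c["cy"]])
def tri(u1,u2):
    o1,d1=ray("scene",*u1);o2,d2=ray("top",*u2)
    A=np.array([d1,-d2]).T; s=np.linalg.lstsq(A,o2-o1,rcond=None)[0]
    p,q=o1+s[0]*d1,o2+s[1]*d2
    return (p+q)/2,np.linalg.norm(p-q)
def crop(src,dst,x0,y0,x1,y1,f):
    im=cv2.imread(src)[y0:y1,x0:x1]; cv2.imwrite(dst,cv2.resize(im,None,fx=f,fy=f,interpolation=cv2.INTER_CUBIC))
E
python3 - <<'E'
from h import *
crop("pics/scene0.png","pics/c1.png",290,205,450,345,5)
crop("pics/scene0.png","pics/c2.png",180,130,270,260,4)
crop("pics/top0.png","pics/c3.png",220,150,350,290,4)
crop("pics/top0.png","pics/c4.png",410,220,510,340,5)
E
```

```text
(no output)
```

View pics/c1.png

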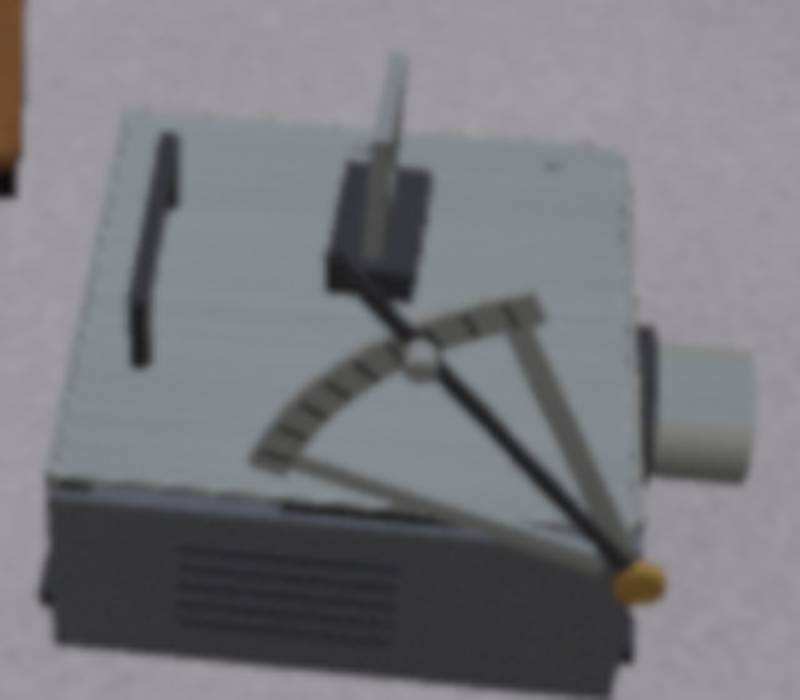

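View pics/c2.png

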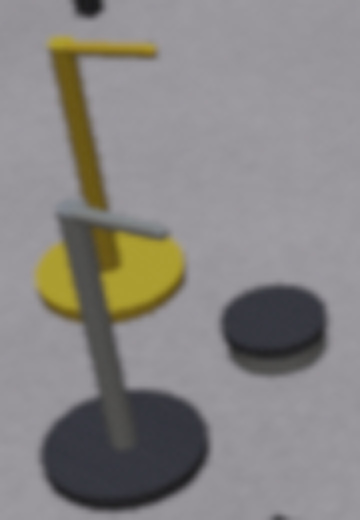

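View pics/c3.png

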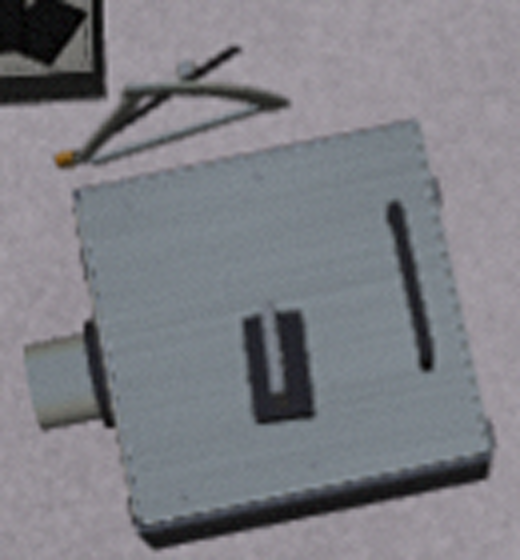

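View pics/c4.png

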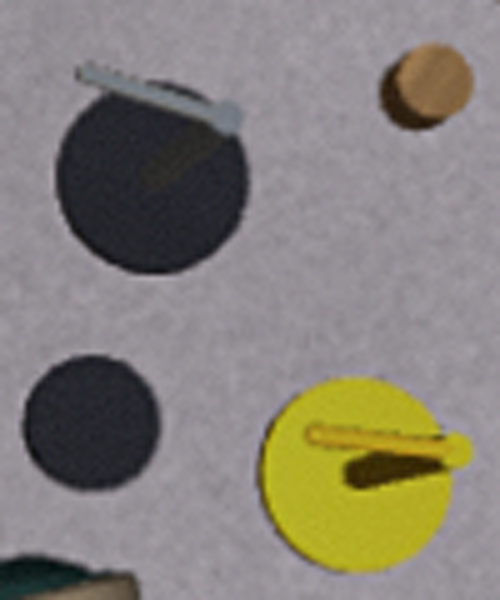

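The pictures show two possible peg stands. The grey post with a dark foot has its foot at top (440,255) and peg tip at (427,234). The yellow one at (482,315) is the decoy. I choose the grey one, and the crops confirm it. The weight is at top (290,240), with its bright plate edge running from (287,226) to (290,249). The handle bar runs from (319,202) to (327,242). The pointer runs from the boss at (236,189) to the tip at (279,162).

Run:
```python
from h import *
np.set_printoptions(precision=4,suppress=True)
C=lambda x,y:(220+x/4-.4,150+y/4-.4)
S=lambda x,y:(290+x/5-.4,205+y/5-.4)
P=lambda x,y:(410+x/5-.4,220+y/5-.4)
Q=lambda x,y:(180+x/4-.4,130+y/4-.4)
print("foot",plane("top",*P(152,177),0.012),plane("scene",*Q(123,448),0.012))
print("post",plane("top",*P(228,118),0.2), tri(Q(68,210),P(228,118)))
print("tip",plane("top",*P(83,72),0.211), tri(Q(166,233),P(83,72)), plane("scene",*Q(166,233),.211))
for c in[(78,188),(415,122),(488,452),(140,522)]: print("corner",plane("top",*C(*c),.11))
for c in[(395,207),(427,367)]: print("handle",plane("top",*C(*c),.148))
for c in[(168,138),(138,300)]: print("handleS",plane("scene",*S(*c),.148))
for c in[(268,303),(279,398)]: print("plate",plane("top",*C(*c),.198))
for c in[(244,317),(300,312),(315,415),(258,423)]: print("block",plane("top",*C(*c),.13))
print("scene plate", plane("scene",*S(396,55),.198))
for c in[(350,162),(432,172),(410,280),(330,262)]: print("blockS",plane("scene",*S(*c),.13))
print("boss",tri(S(638,582),C(63,158)))
print("mtip",tri(S(348,265),C(238,48)))
```

```text
foot [ 0.5238 -0.3124  0.012 ] [ 0.5302 -0.3115  0.012 ]
post [ 0.5239 -0.3142  0.2   ] (array([ 0.5249, -0.3156,  0.1964]), np.float64(0.0012500024044244213))
tip [ 0.5429 -0.2384  0.211 ] (array([ 0.5425, -0.2375,  0.2114]), np.float64(0.001729867597075605)) [ 0.5419 -0.2369  0.211 ]
corner [0.6501 0.2502 0.11  ]
corner [0.7035 0.0238 0.11  ]
corner [ 0.4792 -0.0314  0.11  ]
corner [0.4252 0.1958 0.11  ]
handle [0.634 0.035 0.148]
handle [0.5279 0.0107 0.148 ]
handleS [0.5346 0.0101 0.148 ]
handleS [0.6349 0.0354 0.148 ]
plate [0.5564 0.1122 0.198 ]
plate [0.496  0.1027 0.198 ]
block [0.5607 0.1321 0.13  ]
block [0.5653 0.0953 0.13  ]
block [0.497  0.0827 0.13  ]
block [0.4905 0.1197 0.13  ]
scene plate [0.502  0.1032 0.198 ]
blockS [0.501  0.0859 0.13  ]
blockS [0.4942 0.1226 0.13  ]
blockS [0.5649 0.1331 0.13  ]
blockS [0.5667 0.0976 0.13  ]
boss (array([0.6715, 0.2598, 0.1086]), np.float64(0.004202212822686031))
mtip (array([0.7016, 0.1372, 0.2641]), np.float64(0.007504462382481426))
```

```bash
cat >> h.py <<'E'
from scipy.spatial.transform import Rotation as Ro
def go(p,yaw=None,tilt=None):
    s=manip.get_state(); q=s["ee_rot"]; R=Ro.from_quat([q[1],q[2],q[3],q[0]])
    M=R.as_matrix()
    d=M.T@(np.asarray(p)-s["position"])
    print("t%.2f pos"%s["clock"],s["position"].round(4),"yaw",np.degrees(np.arctan2(M[1,0],M[0,0])).round(2),"w",round(s["width"],4),"F",s["contact_force"].round(2),"q",s["qpos"].round(2))
    print(" tool delta units",(d/.4).round(4),"min rows",(np.linalg.norm(d)/.0417).round(2))
    if yaw is not None:
        y=np.radians(yaw); x=np.array([np.cos(y),np.sin(y),0]); z=np.array([0,0,-1.])
        T=np.array([x,np.cross(z,x),z]).T
        print(" rot units",(Ro.from_matrix(M.T@T).as_rotvec()/.08).round(3))
E
python3 - <<'E'
from h import *
s=manip.get_state()
go([.21,-.535,.34]); go([.529,.108,.34],-80)
# pointer angle fits
th=np.radians(13.5); ex=np.array([np.cos(th),np.sin(th),0]); ey=np.array([-ex[1],ex[0],0])
C=lambda x,y:np.array((220+x/4-.4,150+y/4-.4)); S=lambda x,y:np.array((290+x/5-.4,205+y/5-.4))
B=np.array([.5365,.2245,.105])+.139*ex
print(B,proj("scene",B),S(638,582),proj("top",B),C(63,158))
for a in(.7,.8,.85,.9,.95,1.):
    t=B+.204*(-ey*np.cos(a)+np.array([0,0,np.sin(a)])); print(a,t.round(3),proj("scene",t)-proj("scene",B),S(348,262)-S(638,582),proj("top",t)-proj("top",B),C(240,47)-C(63,158))
E
```

```text
t0.10 pos [ 0.2098 -0.5348  0.2192] yaw -68.58 w 0.0858 F [-0.71 -0.64  1.26] q [-1.32  0.28  1.51 -0.    1.36 -0.12]
 tool delta units [ 1.00e-04 -3.00e-04 -3.02e-01] min rows 2.9
t0.10 pos [ 0.2098 -0.5348  0.2192] yaw -68.58 w 0.0858 F [-0.71 -0.64  1.26] q [-1.32  0.28  1.51 -0.    1.36 -0.12]
 tool delta units [-1.2052 -1.3297 -0.2997] min rows 17.45
 rot units [-0.     0.022  2.491]
[0.67165942 0.25694891 0.105     ] [416.55563542 321.91713431] [417.2 321. ] [237.35844195 189.32841029] [235.35 189.1 ]
0.7 [0.708 0.105 0.236] [-78.57023026 -55.41670754] [-58. -64.] [ 53.87155584 -26.07278904] [ 44.25 -27.75]
0.8 [0.705 0.119 0.251] [-70.50919483 -60.67993862] [-58. -64.] [ 48.09996333 -26.83129777] [ 44.25 -27.75]
0.85 [0.703 0.126 0.258] [-66.09238272 -63.11820182] [-58. -64.] [ 44.96970399 -27.10559135] [ 44.25 -27.75]
0.9 [0.701 0.134 0.265] [-61.43013673 -65.41295062] [-58. -64.] [ 41.68682565 -27.30720642] [ 44.25 -27.75]
0.95 [0.699 0.142 0.271] [-56.53332849 -67.55349129] [-58. -64.] [ 38.26016597 -27.43442394] [ 44.25 -27.75]
1.0 [0.697 0.15  0.277] [-51.41428453 -69.52944586] [-58. -64.] [ 34.69939886 -27.48579947] [ 44.25 -27.75]
```

Request:
send_rows(delta_pos=[[0, 0, -0.1], [0, 0, -0.1], [0, 0, -0.1], [-0.07, -0.075, 0], [-0.07, -0.075, 0]], angular=[[0, 0, 0], [0, 0, 0], [0, 0, 0], [0, 0, 0], [0, 0, 0]], hand=40, squeeze=60)

```text
clock: 0.52
position: [0.2457, -0.4634, 0.3423]
ee_rot: [0.002, 0.825, -0.565, 0.002]
contact_force: [0.7, 0.2, 0.2]
width: 0.04
```

Request:
send_rows(delta_pos=[[-0.07, -0.075, 0], [-0.07, -0.075, 0], [-0.07, -0.075, 0], [-0.07, -0.075, 0], [-0.07, -0.075, 0]], angular=[[0, 0, 0], [0, 0, 0], [0, 0, 0], [0, 0, 0], [0, 0, 0]])

```text
clock: 0.93
position: [0.3341, -0.2741, 0.3397]
ee_rot: [-0.0, 0.826, -0.564, -0.0]
contact_force: [1.2, 0.3, -0.1]
width: 0.0398
```

Request:
send_rows(delta_pos=[[-0.07, -0.075, 0], [-0.07, -0.075, 0], [-0.07, -0.075, 0], [-0.07, -0.075, 0], [-0.07, -0.075, 0]], angular=[[0, 0, 0], [0, 0, 0], [0, 0, 0], [0, 0, 0], [0, 0, 0]])

```text
clock: 1.35
position: [0.4225, -0.089, 0.3398]
ee_rot: [0.0, 0.826, -0.563, -0.0]
contact_force: [1.5, -0.2, -0.5]
width: 0.0403
```

Request:
send_rows(delta_pos=[[-0.07, -0.075, 0], [-0.07, -0.075, 0], [-0.07, -0.075, 0], [0, 0, 0], [0, 0, 0]], angular=[[0, 0, 0.83], [0, 0, 0.83], [0, 0, 0.83], [0, 0, 0], [0, 0, 0]])

```text
clock: 1.77
position: [0.483, 0.0179, 0.3391]
ee_rot: [0.001, 0.768, -0.641, -0.001]
contact_force: [0.3, -0.6, 0.2]
width: 0.0402
```

Run:
```python
from h import *
go([.529,.108,.34],-80)
cv2.imwrite("pics/t1.png",manip.get_image("top"));cv2.imwrite("pics/s1.png",manip.get_image("scene"))
crop("pics/s1.png","pics/s1c.png",280,140,440,340,4)
```

```text
t1.77 pos [0.483  0.0179 0.3391] yaw -79.71 w 0.0402 F [ 0.25 -0.57  0.22] q [-0.11  0.09  1.45 -0.    1.6   1.28]
 tool delta units [-0.2012 -0.1534 -0.0026] min rows 2.43
 rot units [0.024 0.003 0.063]
```

View pics/s1c.png

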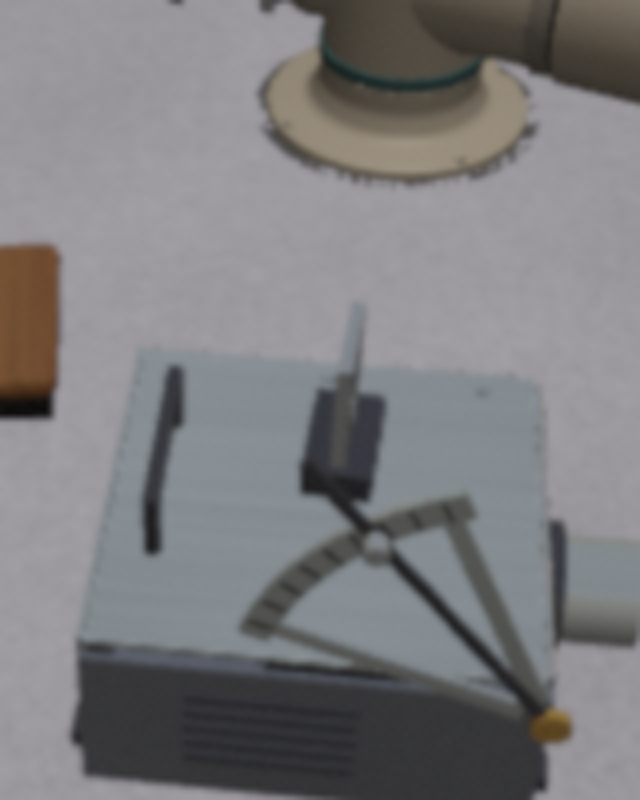

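The crop shows the weight on the shut flap, its block around scene (366,250) and plate top at (369,216). The gripper isn't over it yet.

Request:
send_rows(delta_pos=[[-0.067, -0.051, 0], [-0.067, -0.051, 0], [-0.067, -0.051, 0], [0, 0, 0.08], [0, 0, 0.08]], angular=[[0, 0, 0], [0, 0, 0], [0, 0, 0], [0, 0, 0], [0, 0, 0]])

```text
clock: 2.28
position: [0.5308, 0.1054, 0.2769]
ee_rot: [-0.002, 0.766, -0.643, 0.002]
contact_force: [0.9, -0.4, -1.2]
width: 0.0399
```

Request:
send_rows(delta_pos=[[0, 0, 0.05], [0, 0, 0], [0, 0, 0]], angular=[[0, 0, 0], [0, 0, 0], [0, 0, 0]])

```text
clock: 2.53
position: [0.5283, 0.1042, 0.2556]
ee_rot: [0.001, 0.765, -0.644, -0.001]
contact_force: [0.4, 0.3, 0.7]
width: 0.0401
```

Run:
```python
from h import *
go([.529,.108,.194],-80)
cv2.imwrite("pics/s2.png",manip.get_image("scene"))
crop("pics/s2.png","pics/s2c.png",290,150,450,300,5)
```

```text
t2.53 pos [0.5283 0.1042 0.2556] yaw -80.12 w 0.0401 F [0.41 0.3  0.72] q [ 0.07  0.2   1.52 -0.    1.42  1.46]
 tool delta units [-0.0091 -0.0037  0.1541] min rows 1.48
 rot units [ 0.027 -0.003 -0.027]
```

View pics/s2c.png

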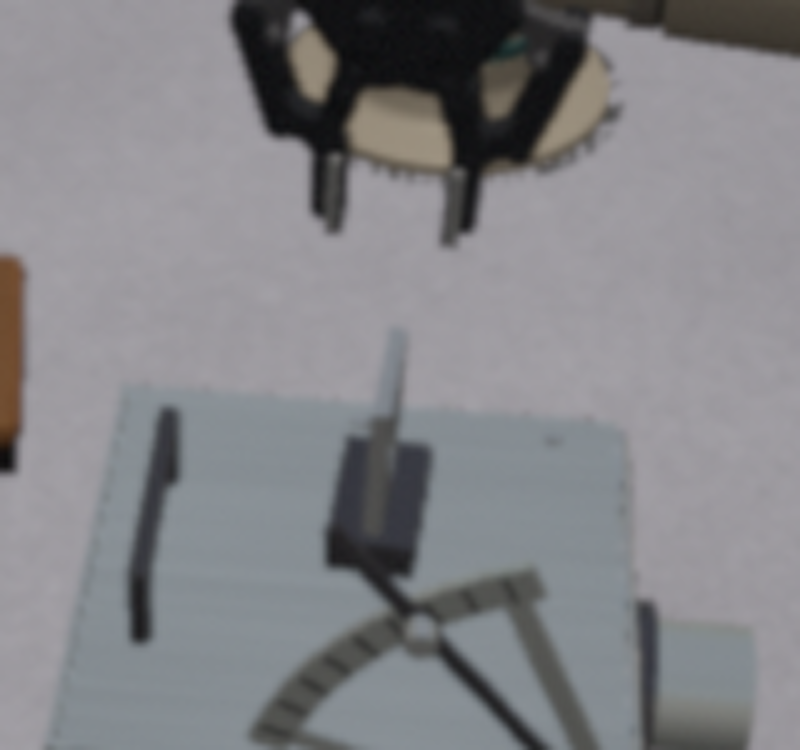

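The fingers straddle the plate centrally, with pad tips at about scene (356,196) and (380,198) above the plate top at (369,216). I'll go down now.

Request:
send_rows(delta_pos=[[-0.009, -0.004, 0.08], [0, 0, 0.05], [0, 0, 0.024], [0, 0, 0], [0, 0, 0]], angular=[[0, 0, 0], [0, 0, 0], [0, 0, 0], [0, 0, 0], [0, 0, 0]])

```text
clock: 3.0
position: [0.5309, 0.1093, 0.1959]
ee_rot: [-0.001, 0.766, -0.643, 0.001]
contact_force: [1.3, 0.1, 0.5]
width: 0.0399
```

Run:
```python
from h import *
go([.529,.108,.194],-80)
cv2.imwrite("pics/s3.png",manip.get_image("scene"))
crop("pics/s3.png","pics/s3c.png",290,150,450,300,5)
```

```text
t3.00 pos [0.5309 0.1093 0.1959] yaw -80.04 w 0.0399 F [1.32 0.08 0.54] q [ 0.07  0.24  1.62 -0.    1.28  1.47]
 tool delta units [0.0023 0.0054 0.0047] min rows 0.07
 rot units [-0.03  -0.005 -0.008]
```

View pics/s3c.png

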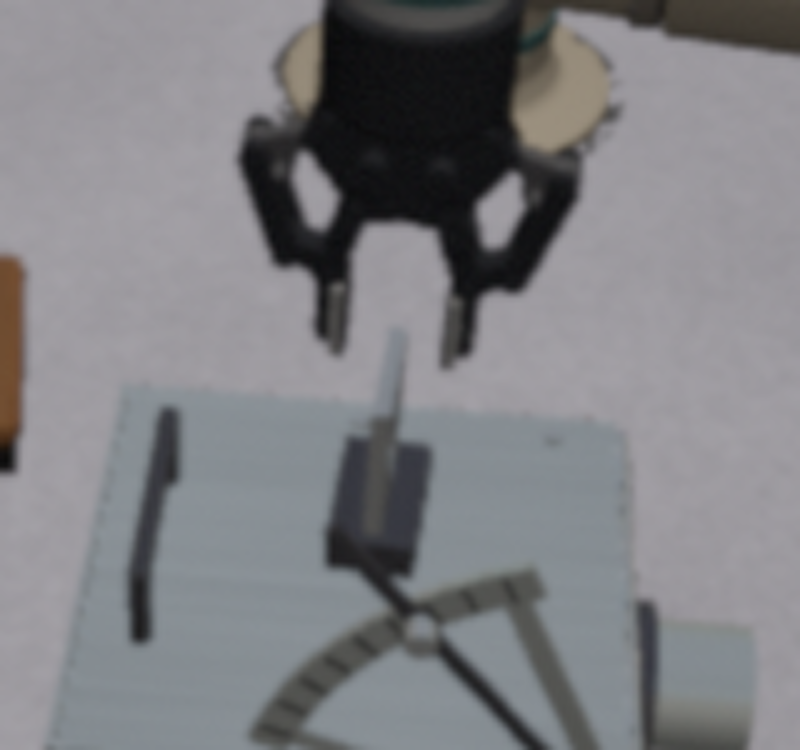

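Run:
```python
from h import *
f=lambda p:((proj("scene",p)-[290,150]+.4)*5).round(0)
y=np.radians(10);ex=np.array([np.cos(y),np.sin(y),0]);ey=np.array([-ex[1],ex[0],0])
c=np.array([.529,.108,0])
for z in(.198,.13,.11): print(z,f(c+[0,0,z]),f(c+.03*ex+[0,0,z]),f(c-.03*ex+[0,0,z]))
for e in(.02,-.02):
  for z in(.177,.183,.196): print(e,z,f(np.array([.5309,.1093,z])+e*ey+.011*ex))
```

```text
0.198 [389. 370.] [380. 415.] [397. 326.]
0.13 [379. 488.] [370. 534.] [387. 444.]
0.11 [376. 521.] [367. 567.] [384. 476.]
0.02 0.177 [431. 433.]
0.02 0.183 [432. 423.]
0.02 0.196 [434. 399.]
-0.02 0.177 [337. 421.]
-0.02 0.183 [338. 411.]
-0.02 0.196 [339. 387.]
```

Run:
```python
from h import *
cv2.imwrite("pics/t3.png",manip.get_image("top"))
crop("pics/t3.png","pics/t3c.png",220,130,380,290,4)
crop("pics/s3.png","pics/s3d.png",325,195,395,255,11)
```

```text
(no output)
```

View pics/t3c.png

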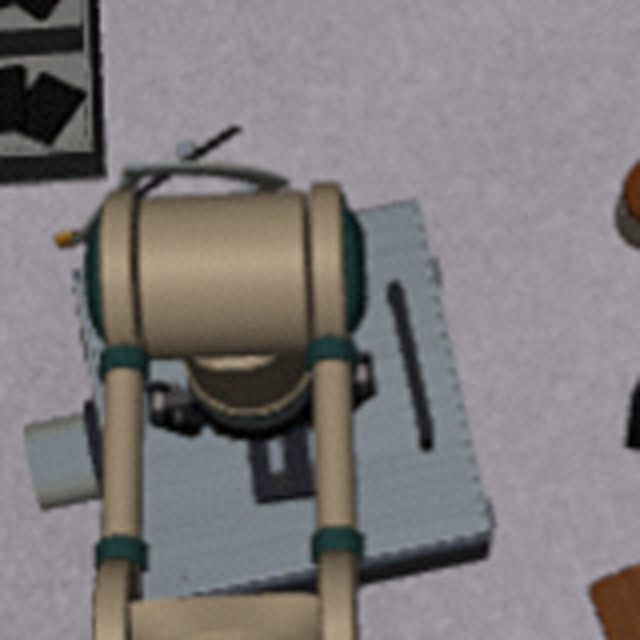

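View pics/s3d.png

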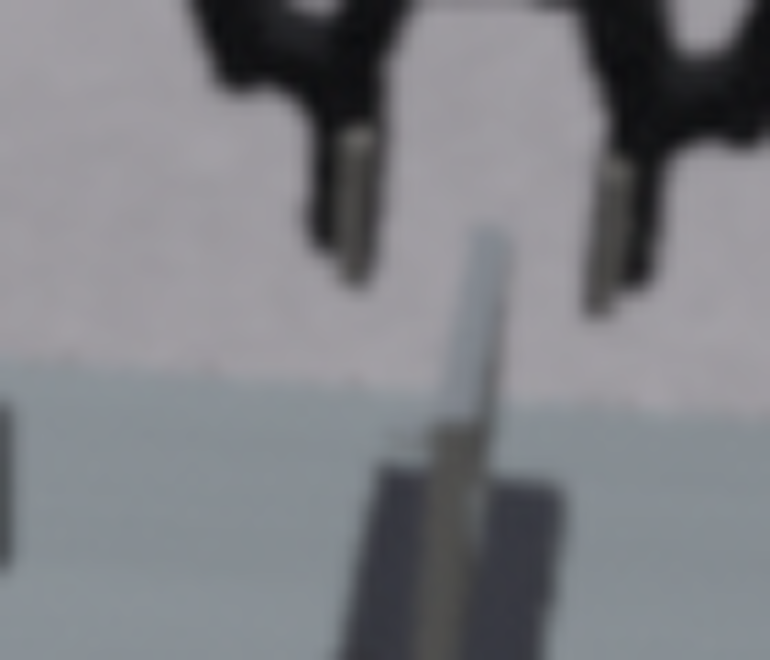

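Run:
```python
from h import *
s=manip.get_state();print(s["clock"],s["position"],s["qpos"].round(4))
for z in(.18,.19,.2,.21,.22,.23):print(z,plane("scene",368.4,221.8,z).round(4))
for z in(.2,.25,.3,.35):print(z,(proj("top",[.5309,.1093,z])-[220,130]+.4)*4)
```

```text
3.1 [0.5314221  0.10953533 0.19649782] [ 7.5100e-02  2.3960e-01  1.6158e+00 -1.0000e-04  1.2821e+00  1.4717e+00]
0.18 [0.5011 0.1033 0.18  ]
0.19 [0.5131 0.1061 0.19  ]
0.2 [0.525 0.109 0.2  ]
0.21 [0.5369 0.1119 0.21  ]
0.22 [0.5488 0.1148 0.22  ]
0.23 [0.5607 0.1177 0.23  ]
0.2 [270.70559183 422.31103416]
0.25 [266.15407399 406.62198085]
0.3 [261.28637508 389.83480989]
0.35 [256.06863564 371.83097929]
```

Run:
```python
from h import *
S=lambda x,y:(290+x/5-.4,150+y/5-.4);C=lambda x,y:(220+x/4-.4,130+y/4-.4)
print(tri(S(565,165),C(170,408)),tri(S(260,135),C(366,378)))
# start picture: gripper in scene0, TCP .21,-.535,.219
print(proj("scene",[.2098,-.5348,.2192]),proj("scene",[.2098,-.5348,.2002]),proj("scene",[.2098,-.5348,.2132]))
crop("pics/scene0.png","pics/c5.png",150,30,230,110,8)
```

```text
(array([0.51618715, 0.1644953 , 0.30793192]), np.float64(0.006119369038627051)) (array([0.53797567, 0.04912426, 0.30774598]), np.float64(0.0023171204768649644))
[191.0728587  104.02720702] [192.35598037 110.08041317] [191.48087337 105.95161433]
```

View pics/c5.png

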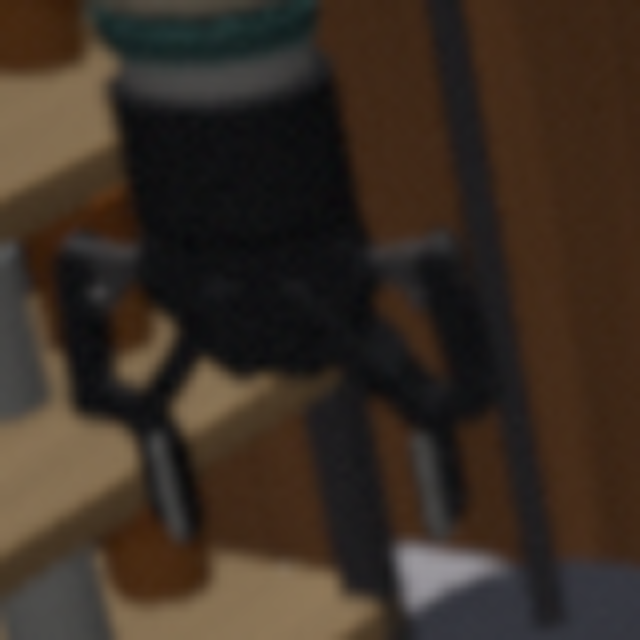

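The whole gripper appears about 28 mm higher in the pictures than the state implies: pad bottoms at scene (357,220) and (379,223). The same offset shows in the first picture. I'll go down in small steps and check by picture and force.

Request:
send_rows(delta_pos=[[0.002, 0.003, 0.025], [0, 0, 0.025], [0, 0, 0], [0, 0, 0]], angular=[[0, 0, 0], [0, 0, 0], [0, 0, 0], [0, 0, 0]])

```text
clock: 3.43
position: [0.5282, 0.1087, 0.1734]
ee_rot: [0.001, 0.766, -0.643, -0.001]
contact_force: [-0.1, -0.2, 1.0]
width: 0.0397
```

Run:
```python
from h import *
go([.529,.108,.166],-80)
cv2.imwrite("pics/s4.png",manip.get_image("scene"))
crop("pics/s4.png","pics/s4c.png",325,195,395,255,11)
```

```text
t3.43 pos [0.5282 0.1087 0.1734] yaw -79.99 w 0.0397 F [-0.08 -0.22  1.01] q [ 0.07  0.25  1.66 -0.    1.23  1.47]
 tool delta units [ 0.002  -0.0018  0.0186] min rows 0.18
 rot units [0.026 0.002 0.001]
```

View pics/s4c.png

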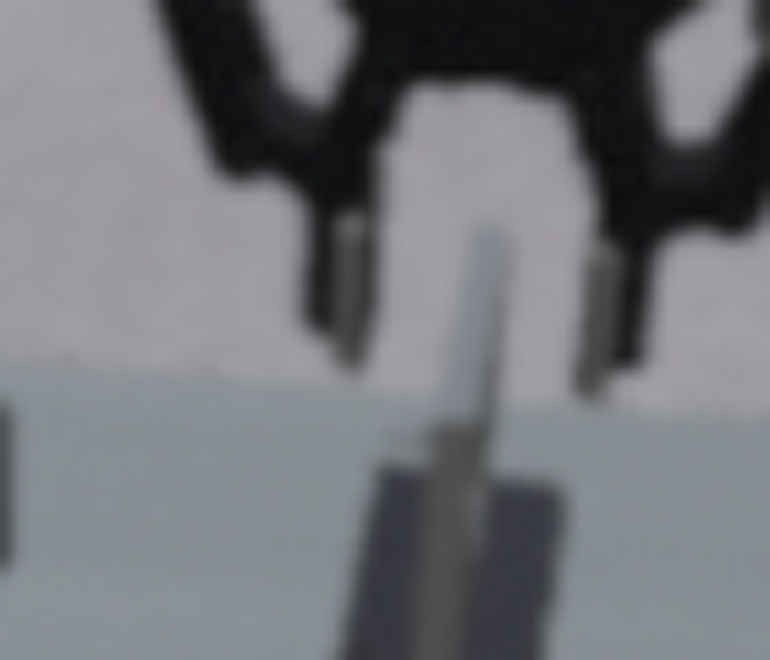

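Run:
```python
from h import *
for z in(.16,.17,.18,.19,.2):print(z,plane("scene",368.,229.4,z).round(4))
S=lambda x,y:(325+x/11-.45,195+y/11-.45)
for p in [(350,370),(592,395),(350,215),(600,245)]:
    o,d=ray("scene",*S(*p)); print([ (o+d*(z-o[2])/d[2]).round(4) for z in(.16,.18,.2,.22)])
```

```text
0.16 [0.5031 0.1043 0.16  ]
0.17 [0.5146 0.1071 0.17  ]
0.18 [0.5261 0.1099 0.18  ]
0.19 [0.5376 0.1127 0.19  ]
0.2 [0.5491 0.1154 0.2   ]
[array([0.5083, 0.079 , 0.16  ]), array([0.5312, 0.0853, 0.18  ]), array([0.5541, 0.0917, 0.2   ]), array([0.577 , 0.0981, 0.22  ])]
[array([0.4983, 0.1267, 0.16  ]), array([0.5215, 0.1316, 0.18  ]), array([0.5447, 0.1365, 0.2   ]), array([0.5679, 0.1413, 0.22  ])]
[array([0.4604, 0.0635, 0.16  ]), array([0.4848, 0.0703, 0.18  ]), array([0.5091, 0.0772, 0.2   ]), array([0.5335, 0.084 , 0.22  ])]
[array([0.4513, 0.1151, 0.16  ]), array([0.4759, 0.1204, 0.18  ]), array([0.5006, 0.1256, 0.2   ]), array([0.5253, 0.1308, 0.22  ])]
```

Request:
send_rows(delta_pos=[[0.002, -0.002, 0.02], [0, 0, 0], [0, 0, 0]], angular=[[0, 0, 0], [0, 0, 0], [0, 0, 0]])

```text
clock: 3.73
position: [0.5295, 0.108, 0.1658]
ee_rot: [0.0, 0.766, -0.643, -0.0]
contact_force: [0.7, -1.0, -0.7]
width: 0.0399
```

Request:
send_rows(delta_pos=[[0, 0, 0], [0, 0, 0], [0, 0, 0], [0, 0, 0], [0, 0, 0]], angular=[[0, 0, 0], [0, 0, 0], [0, 0, 0], [0, 0, 0], [0, 0, 0]], hand=0, squeeze=60)

```text
clock: 4.15
position: [0.5299, 0.1084, 0.1667]
ee_rot: [-0.0, 0.766, -0.643, 0.0]
contact_force: [-0.2, 0.8, 1.1]
width: 0.0065
```

Run:
```python
from h import *
go([.529,.108,.166],-80)
cv2.imwrite("pics/s5.png",manip.get_image("scene"))
crop("pics/s5.png","pics/s5c.png",325,195,395,255,11)
```

```text
t4.15 pos [0.5299 0.1084 0.1667] yaw -80.0 w 0.0065 F [-0.2   0.79  1.07] q [0.07 0.26 1.66 0.   1.22 1.47]
 tool delta units [0.0005 0.0025 0.0017] min rows 0.03
 rot units [-0.008  0.006 -0.001]
```

View pics/s5c.png

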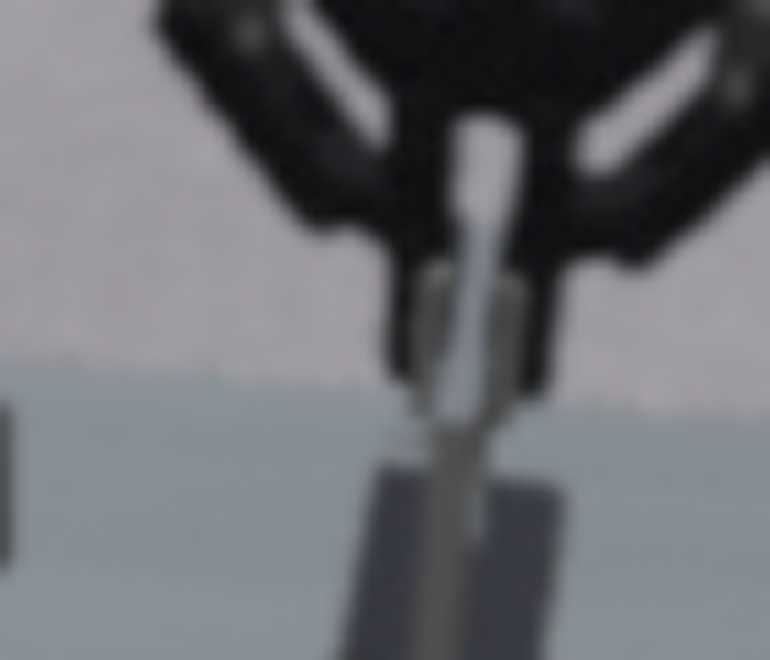

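The jaws stopped at 6.5 mm on the plate. The pads cover roughly the top 16 mm of the strip, and their lower ends are at scene (367,234). Lifting next.

Request:
send_rows(delta_pos=[[0, 0, -0.02], [0, 0, -0.04], [0, 0, -0.04], [0, 0, 0], [0, 0, 0]], angular=[[0, 0, 0], [0, 0, 0], [0, 0, 0], [0, 0, 0], [0, 0, 0]], squeeze=90)

```text
clock: 4.62
position: [0.5299, 0.1078, 0.2064]
ee_rot: [-0.0, 0.766, -0.643, 0.0]
contact_force: [0.2, 0.4, -6.5]
width: 0.0058
```

Run:
```python
from h import *
go([.554,-.192,.32],-103.7)
cv2.imwrite("pics/s6.png",manip.get_image("scene"))
crop("pics/s6.png","pics/s6c.png",290,150,450,300,5)
```

```text
t4.62 pos [0.5299 0.1078 0.2064] yaw -79.99 w 0.0058 F [ 0.25  0.42 -6.49] q [ 0.07  0.23  1.6  -0.    1.31  1.47]
 tool delta units [ 0.7488  0.0709 -0.2837] min rows 7.71
 rot units [-8.000e-03 -5.000e-03  5.172e+00]
```

View pics/s6c.png

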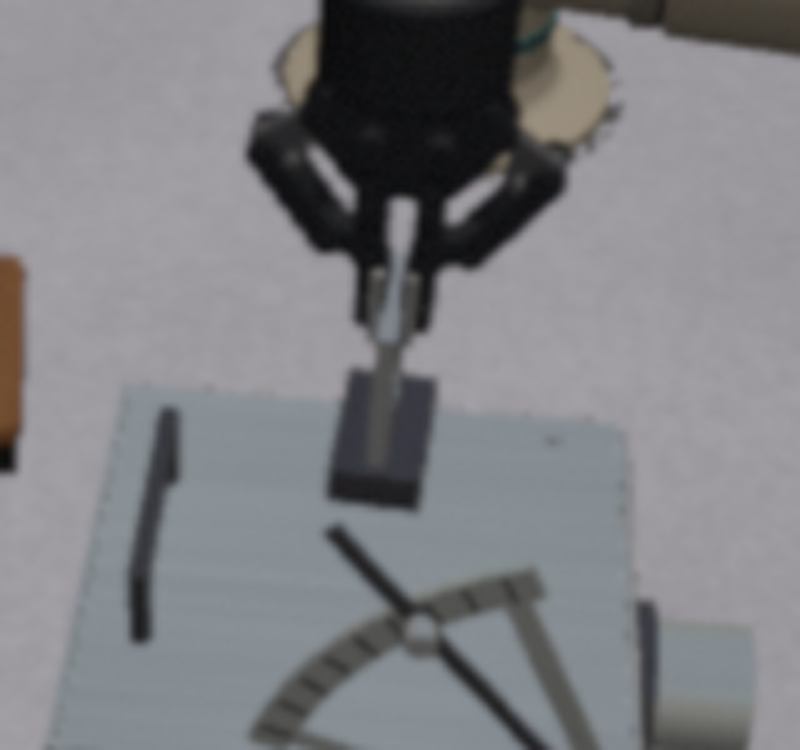

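The weight has lifted cleanly, reading 6.5 N and hanging level. The pointer tip is now visible at scene (357,256).

Request:
send_rows(delta_pos=[[0, 0, -0.095], [0, 0, -0.095], [0, 0, -0.095], [0.05, 0.005, 0], [0.08, 0.008, 0]], angular=[[0, 0, 0], [0, 0, 0], [0, 0, 0], [0, 0, 0], [0, 0, 0]])

```text
clock: 5.08
position: [0.5345, 0.058, 0.3219]
ee_rot: [-0.002, 0.767, -0.641, 0.001]
contact_force: [0.1, -0.8, -6.4]
width: 0.0061
```

Request:
send_rows(delta_pos=[[0.1, 0.01, 0], [0.1, 0.01, 0], [0.1, 0.01, 0], [0.1, 0.01, 0], [0.08, 0.005, 0]], angular=[[0, 0, 0], [0, 0, 0], [0, 0, 0], [0, 0, 0], [0, 0, 0]])

```text
clock: 5.5
position: [0.5482, -0.1393, 0.3183]
ee_rot: [0.001, 0.766, -0.643, -0.001]
contact_force: [0.9, 0.3, -5.5]
width: 0.0057
```

Request:
send_rows(delta_pos=[[0.04, 0, 0], [0, 0, 0], [0, 0, 0], [0, 0, 0], [0, 0, 0]], angular=[[0, 0, 0.9], [0, 0, 0.9], [0, 0, 0.9], [0, 0, 0.9], [0, 0, 0.9]])

```text
clock: 5.92
position: [0.5512, -0.1522, 0.318]
ee_rot: [-0.001, -0.637, 0.771, 0.002]
contact_force: [0.5, -0.0, -5.3]
width: 0.0057
```

Run:
```python
from h import *
go([.554,-.192,.22],-103.7)
```

```text
t5.92 pos [ 0.5512 -0.1522  0.318 ] yaw -100.87 w 0.0057 F [ 0.48 -0.03 -5.34] q [-0.39  0.24  1.32 -0.    1.59  1.37]
 tool delta units [ 0.0966 -0.0266  0.2449] min rows 2.54
 rot units [0.056 0.007 0.617]
```

Request:
send_rows(delta_pos=[[0.09, -0.027, 0], [0, 0, 0.09], [0, 0, 0.09], [0, 0, 0.06], [0, 0, 0]], angular=[[0, 0, 0.3], [0, 0, 0.3], [0, 0, 0], [0, 0, 0], [0, 0, 0]])

```text
clock: 6.33
position: [0.5509, -0.1874, 0.2162]
ee_rot: [-0.004, -0.62, 0.785, 0.008]
contact_force: [-2.7, 0.7, -7.2]
width: 0.0054
```

Request:
send_rows(delta_pos=[[0, 0, 0], [0, 0, 0], [0, 0, 0]], angular=[[0, 0, 0], [0, 0, 0], [0, 0, 0]])

```text
clock: 6.58
position: [0.5576, -0.19, 0.2265]
ee_rot: [0.001, -0.62, 0.785, -0.002]
contact_force: [0.2, -0.0, -4.6]
width: 0.0059
```

Run:
```python
from h import *
go([.554,-.192,.22],-103.7)
cv2.imwrite("pics/s7.png",manip.get_image("scene"));cv2.imwrite("pics/t7.png",manip.get_image("top"))
crop("pics/s7.png","pics/s7c.png",180,130,320,260,6)
crop("pics/t7.png","pics/t7c.png",380,190,500,290,6)
```

```text
t6.58 pos [ 0.5576 -0.19    0.2265] yaw -103.36 w 0.0059 F [ 0.2  -0.02 -4.62] q [-0.45  0.29  1.47 -0.    1.38  1.36]
 tool delta units [0.0069 0.0076 0.0163] min rows 0.18
 rot units [-0.053 -0.013  0.074]
```

View pics/s7c.png

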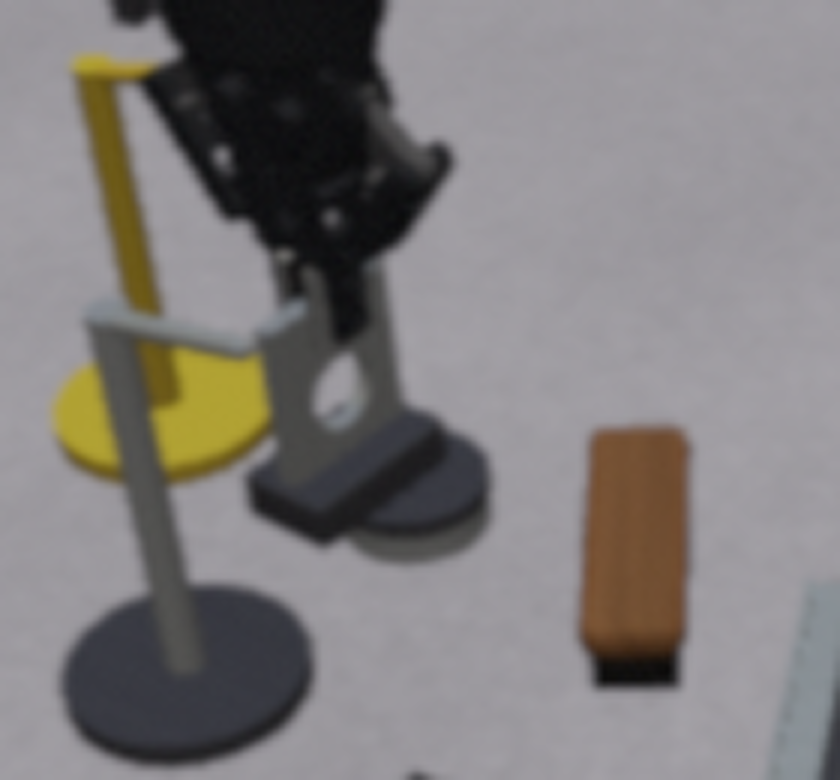

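View pics/t7c.png

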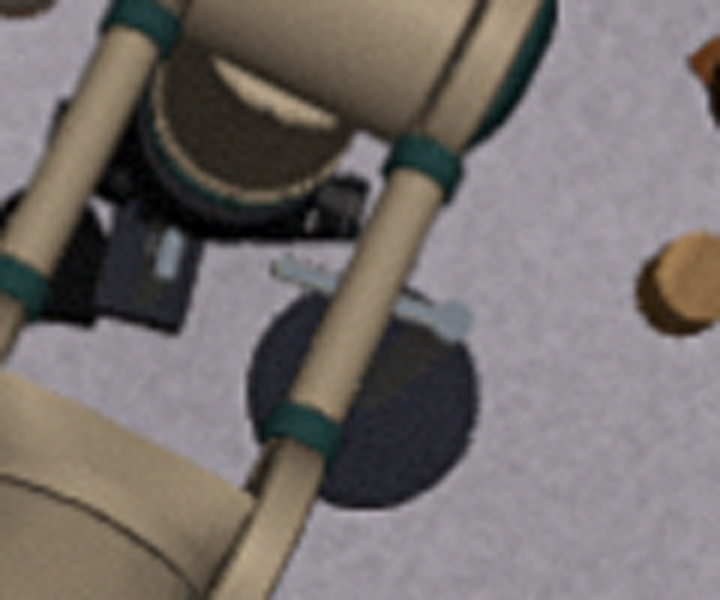

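Run:
```python
from h import *
a=np.radians(-13.5);ex=np.array([np.cos(a),np.sin(a),0]);ey=np.array([-ex[1],ex[0],0])
s=manip.get_state();print(s["position"])
g=lambda p:((proj("scene",p)-[180,130]+.4)*6).round(0)
for pos in(s["position"],np.array([.5576,-.19,.2265])):
  e=pos-[0,0,.0107]
  print("eye c",g(e),g(e+.004*ey),"top edge ends",g(e+.03*ex+[0,0,.042]+.004*ey),g(e-.03*ex+[0,0,.042]+.004*ey),"block near-bottom +x", g(e+.035*ex+.02*ey-[0,0,.046]),g(e+.035*ex-.02*ey-[0,0,.046]))
print("hole bounds",[g(e+.004*ey+.0145*v) for v in (ex,-ex,np.array([0,0,1]),np.array([0,0,-1]))])
```

```text
[ 0.5572711  -0.18984426  0.22656101]
eye c [336. 388.] [344. 391.] top edge ends [270. 336.] [386. 258.] block near-bottom +x [328. 552.] [249. 514.]
eye c [336. 388.] [344. 392.] top edge ends [269. 336.] [385. 259.] block near-bottom +x [327. 553.] [248. 515.]
hole bounds [array([316., 411.]), array([370., 373.]), array([338., 360.]), array([349., 423.])]
```

Run:
```python
from h import *
m=np.array([.5351,-.2699,.204]);d=np.array([.225,.974,.213])
for s in(.06,.0): go(m+s*d+[0,0,.005],-103)
```

```text
t6.68 pos [ 0.5573 -0.1898  0.2266] yaw -103.36 w 0.0057 F [-0.66 -0.47 -5.02] q [-0.45  0.29  1.47 -0.    1.38  1.36]
 tool delta units [0.0576 0.0087 0.012 ] min rows 0.57
 rot units [-0.051 -0.013 -0.079]
t6.68 pos [ 0.5573 -0.1898  0.2266] yaw -103.36 w 0.0057 F [-0.66 -0.47 -5.02] q [-0.45  0.29  1.47 -0.    1.38  1.36]
 tool delta units [0.2075 0.0079 0.0441] min rows 2.04
 rot units [-0.051 -0.013 -0.079]
```

Request:
send_rows(delta_pos=[[0.029, 0.0045, 0.006], [0.029, 0.0045, 0.006], [0, 0, 0], [0, 0, 0], [0, 0, 0]], angular=[[-0.05, 0, -0.08], [0, 0, 0], [0, 0, 0], [0, 0, 0], [0, 0, 0]])

```text
clock: 7.1
position: [0.5474, -0.2112, 0.22]
ee_rot: [-0.001, -0.622, 0.783, 0.001]
contact_force: [-0.1, 0.3, -5.6]
width: 0.0058
```

Run:
```python
from h import *
m=np.array([.5351,-.2699,.204]);d=np.array([.225,.974,.213])
for s in(.06,.03,.0): go(m+s*d+[0,0,.005],-103)
cv2.imwrite("pics/s8.png",manip.get_image("scene"))
crop("pics/s8.png","pics/s8c.png",180,130,280,230,8)
```

```text
t7.10 pos [ 0.5474 -0.2112  0.22  ] yaw -103.05 w 0.0058 F [-0.11  0.32 -5.61] q [-0.49  0.3   1.48 -0.    1.37  1.31]
 tool delta units [ 0.     -0.003  -0.0044] min rows 0.05
 rot units [ 0.04   0.005 -0.01 ]
t7.10 pos [ 0.5474 -0.2112  0.22  ] yaw -103.05 w 0.0058 F [-0.11  0.32 -5.61] q [-0.49  0.3   1.48 -0.    1.37  1.31]
 tool delta units [ 0.075  -0.0031  0.0115] min rows 0.73
 rot units [ 0.04   0.005 -0.01 ]
t7.10 pos [ 0.5474 -0.2112  0.22  ] yaw -103.05 w 0.0058 F [-0.11  0.32 -5.61] q [-0.49  0.3   1.48 -0.    1.37  1.31]
 tool delta units [ 0.15   -0.0032  0.0275] min rows 1.46
 rot units [ 0.04   0.005 -0.01 ]
```

View pics/s8c.png

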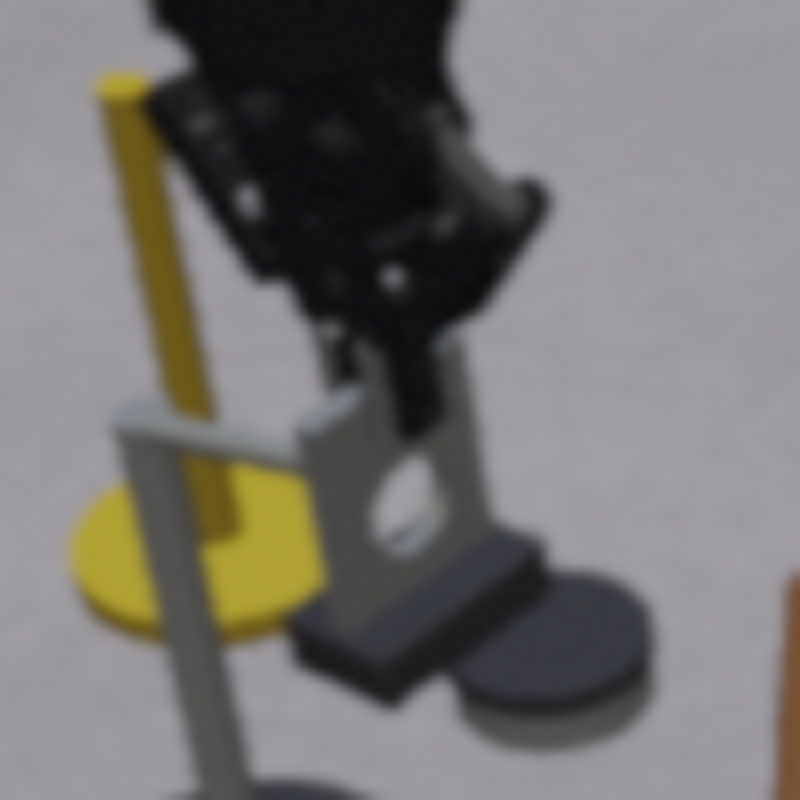

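Run:
```python
from h import *
s=manip.get_state();p=s["position"];print(p)
for dz in(.0107,.009,.007): print(proj("scene",p-[0,0,dz]))
m=np.array([.5351,-.2699,.204]);d=np.array([.225,.974,.213])
print("tip",proj("scene",m+.033*d),"post",proj("scene",m-.042*d), "topview tip",proj("top",m+.033*d),proj("top",m-.042*d))
cv2.imwrite("pics/big.png",cv2.resize(cv2.imread("pics/scene0.png")[170:205,185:235],None,fx=16,fy=16,interpolation=cv2.INTER_NEAREST))
```

```text
[ 0.54752683 -0.21104024  0.2199629 ]
[229.91513011 192.21644703]
[229.80887088 191.60092336]
[229.68354073 190.87498183]
tip [220.63058474 187.91038467] post [198.51487895 183.19046359] topview tip [425.95871423 234.15648179] [453.45157894 242.81248908]
```

View pics/big.png

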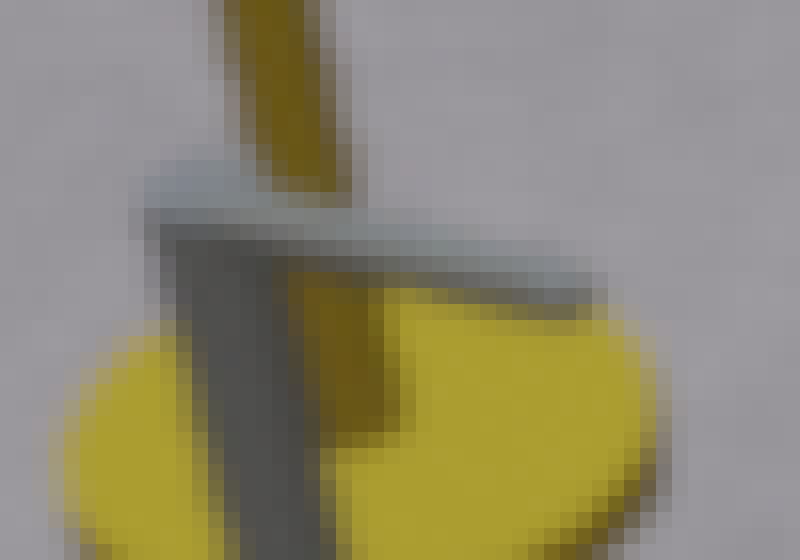

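Scene now: eye centre at about (229,192), right of the peg tip at (221,187), and the fitted line leads the eye over it. Moving on slowly.

Request:
send_rows(delta_pos=[[0.025, -0.001, 0.003], [0.025, -0.001, 0.003], [0.025, -0.001, 0.004], [0, 0, 0], [0, 0, 0]], angular=[[0, 0, 0], [0, 0, 0], [0, 0, 0], [0, 0, 0], [0, 0, 0]])

```text
clock: 7.57
position: [0.5414, -0.2415, 0.2152]
ee_rot: [-0.001, -0.622, 0.783, 0.002]
contact_force: [-0.2, 0.0, -6.3]
width: 0.0062
```

Run:
```python
from h import *
m=np.array([.5351,-.2699,.204]);d=np.array([.225,.974,.213])
for s in(.03,.0): go(m+s*d+[0,0,.0065],-103)
cv2.imwrite("pics/s9.png",manip.get_image("scene"));cv2.imwrite("pics/t9.png",manip.get_image("top"))
crop("pics/s9.png","pics/s9c.png",180,130,280,230,8)
crop("pics/t9.png","pics/t9c.png",390,190,490,290,6)
```

```text
t7.57 pos [ 0.5414 -0.2415  0.2152] yaw -103.1 w 0.0062 F [-0.16  0.02 -6.32] q [-0.54  0.31  1.47 -0.    1.37  1.26]
 tool delta units [-0.0022 -0.0005 -0.0041] min rows 0.05
 rot units [ 0.057  0.005 -0.022]
t7.57 pos [ 0.5414 -0.2415  0.2152] yaw -103.1 w 0.0062 F [-0.16  0.02 -6.32] q [-0.54  0.31  1.47 -0.    1.37  1.26]
 tool delta units [ 0.0727 -0.0007  0.0118] min rows 0.71
 rot units [ 0.057  0.005 -0.022]
```

View pics/s9c.png

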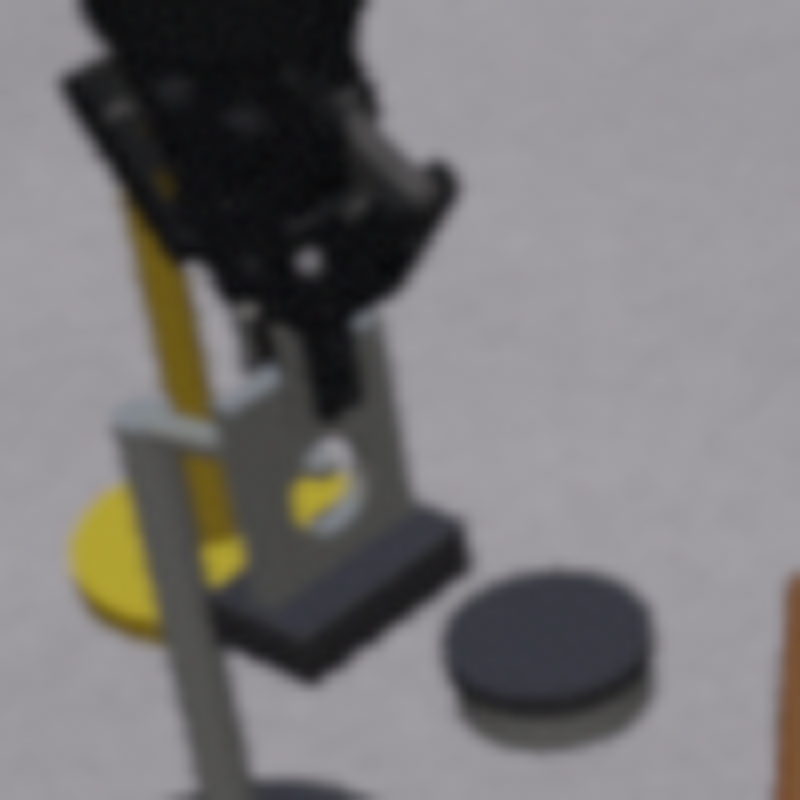

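View pics/t9c.png

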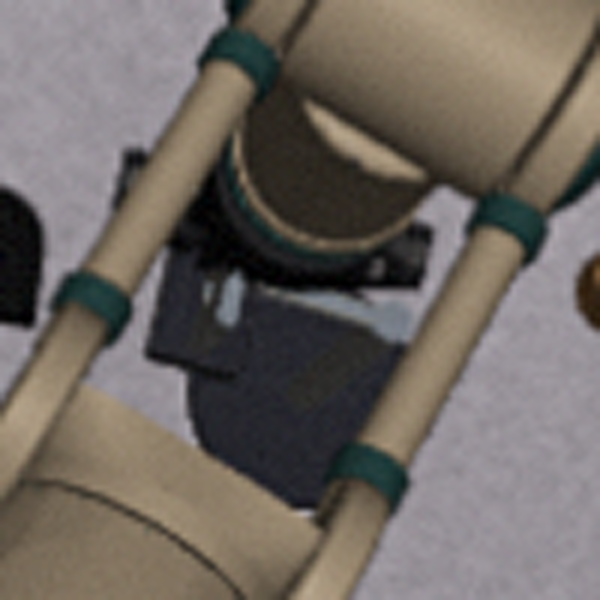

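The peg end shows inside the eye at about scene (221,187), in its upper half, and no contact force is felt. Moving on to the middle of the peg, slightly higher.

Request:
send_rows(delta_pos=[[0, 0, -0.005], [0.025, 0, 0.004], [0.025, 0, 0.004], [0.023, 0, 0.004], [0, 0, 0]], angular=[[0, 0, 0], [0, 0, 0], [0, 0, 0], [0, 0, 0], [0, 0, 0]])

```text
clock: 8.08
position: [0.5344, -0.2718, 0.2123]
ee_rot: [-0.002, -0.622, 0.783, 0.001]
contact_force: [-0.5, 0.4, -6.7]
width: 0.0058
```

Request:
send_rows(delta_pos=[[0, 0, 0], [0, 0, 0]], angular=[[0, 0, 0], [0, 0, 0]])

```text
clock: 8.25
position: [0.535, -0.2691, 0.2126]
ee_rot: [-0.001, -0.622, 0.783, 0.002]
contact_force: [0.3, 0.7, -4.6]
width: 0.0061
```

Run:
```python
from h import *
m=np.array([.5351,-.2699,.204]);d=np.array([.225,.974,.213])
for s in(.0,): go(m+s*d+[0,0,.0065],-103)
cv2.imwrite("pics/s10.png",manip.get_image("scene"))
crop("pics/s10.png","pics/s10c.png",180,130,280,230,8)
```

```text
t8.25 pos [ 0.535  -0.2691  0.2126] yaw -103.05 w 0.0061 F [ 0.28  0.73 -4.6 ] q [-0.58  0.32  1.46 -0.    1.37  1.22]
 tool delta units [ 0.0018 -0.0007  0.0053] min rows 0.05
 rot units [ 0.054  0.009 -0.01 ]
```

View pics/s10c.png

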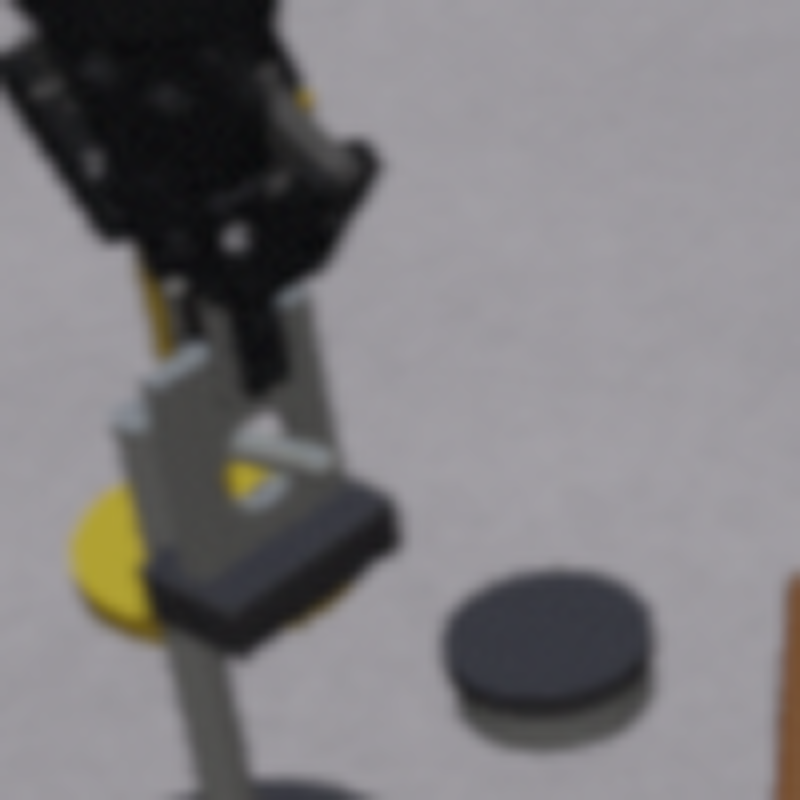

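The peg passes through the eye: it emerges at scene (212,186) and its tip is at (221,187). I'll lower until the peg takes the load.

Request:
send_rows(delta_pos=[[0, 0, 0.005], [0, 0, 0.004], [0, 0, 0], [0, 0, 0]], angular=[[0, 0, 0], [0, 0, 0], [0, 0, 0], [0, 0, 0]])

```text
clock: 8.63
position: [0.5351, -0.2688, 0.209]
ee_rot: [-0.001, -0.623, 0.783, 0.002]
contact_force: [0.8, -0.5, -5.0]
width: 0.0057
```

Request:
send_rows(delta_pos=[[0, 0, 0.003], [0, 0, 0], [0, 0, 0]], angular=[[0, 0, 0], [0, 0, 0], [0, 0, 0]])

```text
clock: 8.88
position: [0.5351, -0.269, 0.2079]
ee_rot: [-0.001, -0.623, 0.783, 0.002]
contact_force: [0.3, -0.1, -5.1]
width: 0.0057
```

Request:
send_rows(delta_pos=[[0, 0, 0.004], [0, 0, 0], [0, 0, 0]], angular=[[0, 0, 0], [0, 0, 0], [0, 0, 0]])

```text
clock: 9.13
position: [0.5353, -0.2692, 0.2066]
ee_rot: [-0.001, -0.622, 0.783, 0.001]
contact_force: [0.8, -0.4, -5.1]
width: 0.0058
```

Request:
send_rows(delta_pos=[[0, 0, 0.003], [0, 0, 0], [0, 0, 0]], angular=[[0, 0, 0], [0, 0, 0], [0, 0, 0]])

```text
clock: 9.38
position: [0.5354, -0.2692, 0.2062]
ee_rot: [-0.001, -0.622, 0.783, 0.001]
contact_force: [-1.2, 0.4, 2.0]
width: 0.0059
```

The peg now carries the load; the force went from −5 N to +2 N. Releasing.

Request:
send_rows(delta_pos=[[0, 0, 0], [0, 0, 0], [0, 0, 0]], angular=[[0, 0, 0], [0, 0, 0], [0, 0, 0]], hand=18)

```text
clock: 9.63
position: [0.5354, -0.2694, 0.2055]
ee_rot: [-0.001, -0.622, 0.783, 0.001]
contact_force: [-0.0, 0.1, -0.2]
width: 0.0177
```

Request:
send_rows(delta_pos=[[0, 0, 0], [0, 0, 0], [0, 0, 0], [0, 0, 0], [0, 0, 0]], angular=[[0, 0, 0], [0, 0, 0], [0, 0, 0], [0, 0, 0], [0, 0, 0]], hand=30)

```text
clock: 10.05
position: [0.5351, -0.2691, 0.2052]
ee_rot: [-0.001, -0.622, 0.783, 0.002]
contact_force: [0.2, -0.7, 1.3]
width: 0.0302
```

Run:
```python
from h import *
go([.5354,-.2692,.30],-103)
cv2.imwrite("pics/s11.png",manip.get_image("scene"))
crop("pics/s11.png","pics/s11c.png",180,130,280,230,8)
```

```text
t10.05 pos [ 0.5351 -0.2691  0.2052] yaw -103.0 w 0.0302 F [ 0.25 -0.68  1.33] q [-0.58  0.32  1.47 -0.    1.35  1.22]
 tool delta units [ 1.000e-04  2.000e-04 -2.371e-01] min rows 2.27
 rot units [ 0.05  -0.001 -0.001]
```

View pics/s11c.png

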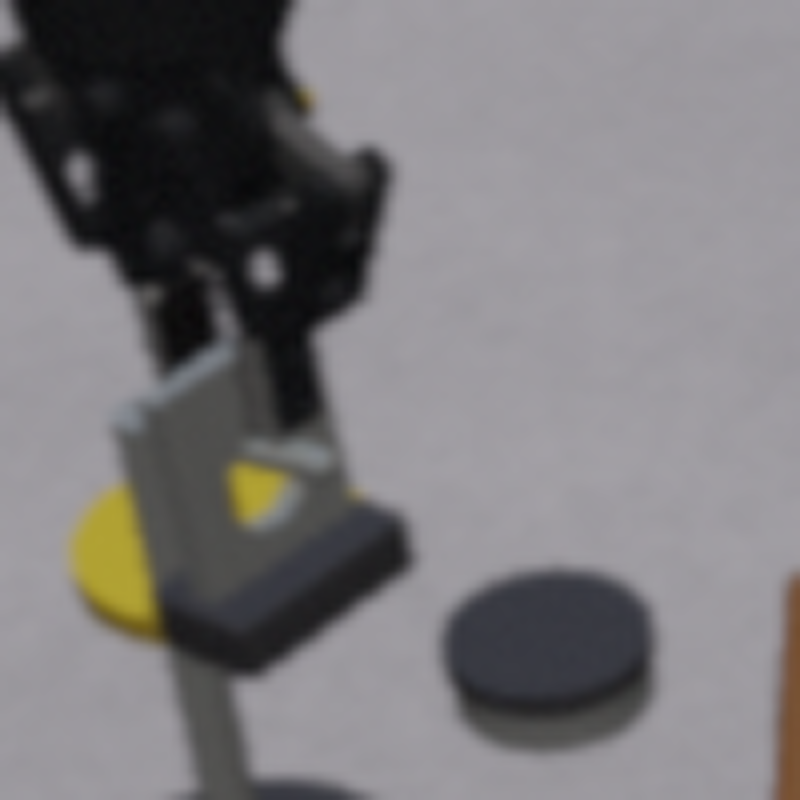

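The weight hangs on the peg, with the peg at the top of the eye at scene (213,185) and both pads clear of the plate. Withdrawing straight up.

Request:
send_rows(delta_pos=[[0, 0, -0.03], [0, 0, -0.05], [0, 0, -0.09], [0, 0, -0.09], [0, 0, 0]], angular=[[0, 0, 0], [0, 0, 0], [0, 0, 0], [0, 0, 0], [0, 0, 0]])

```text
clock: 10.52
position: [0.5384, -0.271, 0.3171]
ee_rot: [0.001, -0.622, 0.783, -0.005]
contact_force: [0.6, 0.4, 1.9]
width: 0.03
```

Run:
```python
from h import *
th=np.radians(13.3); ex=np.array([np.cos(th),np.sin(th),0]); ey=np.array([-ex[1],ex[0],0])
H=np.array([.5365,.2245,.105])
print("handle pred",H-.205*ey+[0,0,.043])
go([.583,.0235,.31],-76.7)
cv2.imwrite("pics/s12.png",manip.get_image("scene"))
crop("pics/s12.png","pics/s12c.png",180,150,280,250,5)
crop("pics/s12.png","pics/s12d.png",290,210,430,340,5)
```

```text
handle pred [0.5836602  0.02499833 0.148     ]
t10.52 pos [ 0.5384 -0.271   0.3171] yaw -103.0 w 0.03 F [0.65 0.38 1.88] q [-0.58  0.28  1.27 -0.    1.59  1.22]
 tool delta units [-0.7426  0.0571  0.0135] min rows 7.15
 rot units [-0.1   -0.088 -5.738]
```

View pics/s12c.png

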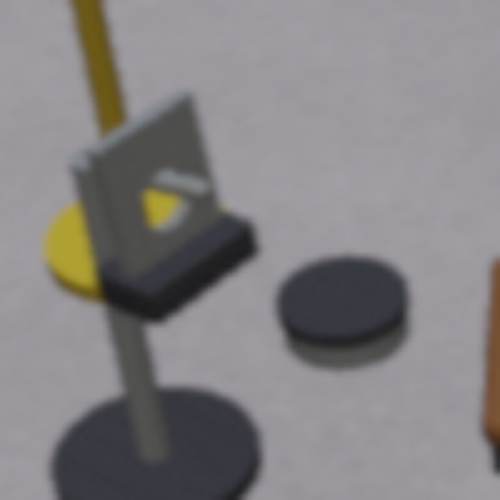

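View pics/s12d.png

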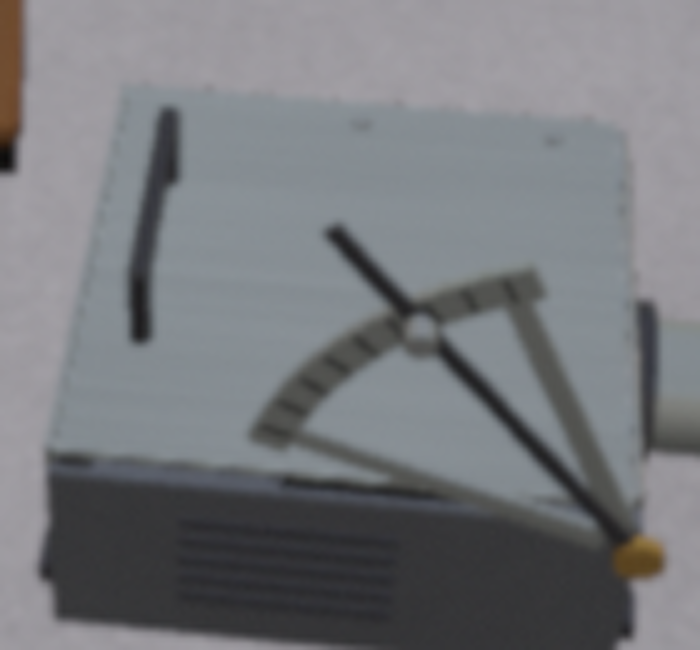

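The weight hangs freely and level enough at scene (210,195). The pointer runs from scene (414,319) to (357,256), giving about 0.90 rad, and the handle bar is at (324,232) to (318,276). Moving over the handle.

Request:
send_rows(delta_pos=[[-0.1, 0.008, 0], [-0.1, 0.008, 0], [-0.1, 0.008, 0], [-0.1, 0.008, 0], [-0.1, 0.008, 0]], angular=[[0, 0, 0], [0, 0, 0], [0, 0, 0], [0, 0, 0], [0, 0, 0]], hand=45)

```text
clock: 10.98
position: [0.5643, -0.0689, 0.308]
ee_rot: [-0.002, -0.622, 0.783, 0.002]
contact_force: [-0.7, -0.1, -0.4]
width: 0.045
```

Request:
send_rows(delta_pos=[[-0.1, 0.008, 0], [-0.1, 0.008, 0], [-0.04, 0, 0], [0, 0, 0], [0, 0, 0]], angular=[[0, 0, 0], [0, 0, -0.9], [0, 0, -0.95], [0, 0, -0.95], [0, 0, -0.95]])

```text
clock: 11.4
position: [0.5786, 0.0263, 0.3078]
ee_rot: [0.002, 0.735, -0.678, -0.003]
contact_force: [0.2, -0.7, 0.2]
width: 0.0449
```

Request:
send_rows(delta_pos=[[0, 0, 0], [0, 0, 0], [0, 0, 0], [0, 0, 0]], angular=[[0, 0, -0.95], [0, 0, -0.95], [0, 0, 0], [0, 0, 0]])

```text
clock: 11.73
position: [0.5787, 0.0246, 0.3083]
ee_rot: [0.001, 0.781, -0.624, -0.003]
contact_force: [-0.5, -0.3, -0.1]
width: 0.0448
```

Run:
```python
from h import *
go([.583,.0235,.18],-76.6)
```

```text
t11.73 pos [0.5787 0.0246 0.3083] yaw -77.21 w 0.0448 F [-0.46 -0.28 -0.05] q [-0.08  0.25  1.33  0.    1.57  1.27]
 tool delta units [ 0.0057 -0.0115  0.3206] min rows 3.08
 rot units [ 0.066  0.028 -0.134]
```

Request:
send_rows(delta_pos=[[0.006, -0.011, 0], [0, 0, 0.1], [0, 0, 0.1], [0, 0, 0.1], [0, 0, 0.06]], angular=[[0.06, 0.03, -0.13], [0, 0, 0], [0, 0, 0], [0, 0, 0], [0, 0, 0]])

```text
clock: 12.15
position: [0.582, 0.023, 0.161]
ee_rot: [0.001, 0.785, -0.62, -0.002]
contact_force: [0.3, 0.1, -0.9]
width: 0.0447
```

Request:
send_rows(delta_pos=[[0, 0, 0], [0, 0, 0], [0, 0, 0]], angular=[[0, 0, 0], [0, 0, 0], [0, 0, 0]])

```text
clock: 12.4
position: [0.5859, 0.0228, 0.167]
ee_rot: [-0.001, 0.785, -0.619, 0.002]
contact_force: [0.2, 0.2, -0.0]
width: 0.0451
```

Run:
```python
from h import *
go([.583,.0235,.118],-76.6)
cv2.imwrite("pics/s13.png",manip.get_image("scene"))
crop("pics/s13.png","pics/s13c.png",280,180,380,300,7)
```

```text
t12.40 pos [0.5859 0.0228 0.167 ] yaw -76.54 w 0.0451 F [ 0.16  0.18 -0.02] q [-0.08  0.32  1.57 -0.    1.24  1.26]
 tool delta units [-0.0035  0.0071  0.1225] min rows 1.18
 rot units [-0.056 -0.022  0.013]
```

View pics/s13c.png

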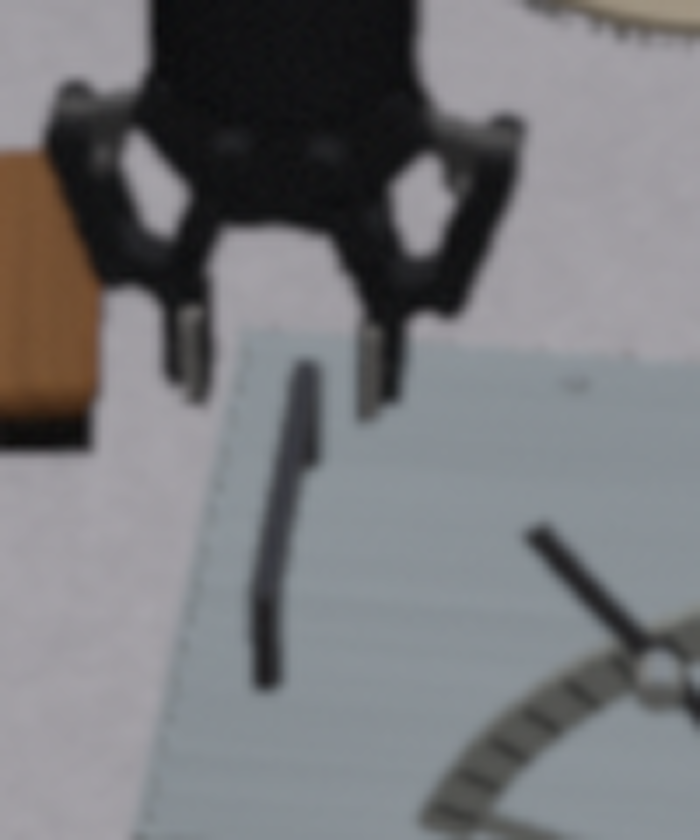

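The fingers straddle the bar: tips at scene (308,237) and (332,239), bar centre at (321,248). Going down 48 mm.

Request:
send_rows(delta_pos=[[-0.003, 0.006, 0.05], [0, 0, 0.05], [0, 0, 0.02], [0, 0, 0], [0, 0, 0]], angular=[[0, 0, 0], [0, 0, 0], [0, 0, 0], [0, 0, 0], [0, 0, 0]])

```text
clock: 12.87
position: [0.5826, 0.0235, 0.1186]
ee_rot: [-0.001, 0.785, -0.619, 0.002]
contact_force: [1.1, -0.1, 1.1]
width: 0.0449
```

Run:
```python
from h import *
go([.583,.0235,.118],-76.6)
cv2.imwrite("pics/s14.png",manip.get_image("scene"))
crop("pics/s14.png","pics/s14c.png",280,180,380,300,7)
```

```text
t12.87 pos [0.5826 0.0235 0.1186] yaw -76.52 w 0.0449 F [ 1.13 -0.11  1.1 ] q [-0.08  0.36  1.65 -0.    1.13  1.26]
 tool delta units [ 0.0003 -0.0008  0.0014] min rows 0.02
 rot units [-0.041 -0.017  0.018]
```

View pics/s14c.png

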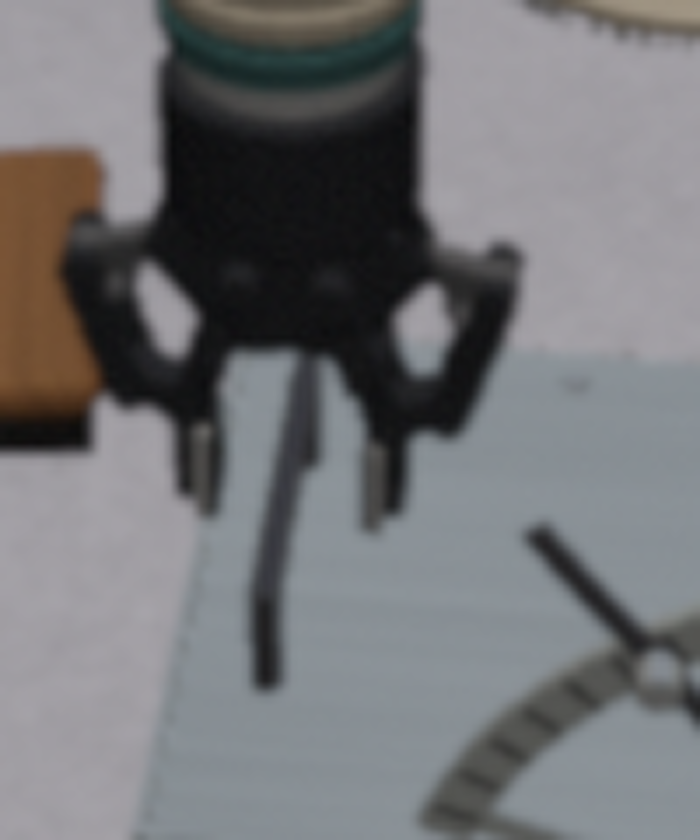

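Request:
send_rows(delta_pos=[[0, 0, 0.015], [0, 0, 0], [0, 0, 0]], angular=[[0, 0, 0], [0, 0, 0], [0, 0, 0]])

```text
clock: 13.17
position: [0.5818, 0.0236, 0.1116]
ee_rot: [-0.0, 0.785, -0.619, 0.001]
contact_force: [-0.3, 0.1, 0.1]
width: 0.0449
```

Request:
send_rows(delta_pos=[[0, 0, 0], [0, 0, 0], [0, 0, 0], [0, 0, 0], [0, 0, 0]], angular=[[0, 0, 0], [0, 0, 0], [0, 0, 0], [0, 0, 0], [0, 0, 0]], hand=0, squeeze=40)

```text
clock: 13.58
position: [0.5821, 0.0222, 0.1115]
ee_rot: [0.0, 0.785, -0.619, 0.002]
contact_force: [-0.2, -5.2, 0.5]
width: 0.009
```

Run:
```python
from h import *
go([.583,.0235,.118],-76.6)
cv2.imwrite("pics/s15.png",manip.get_image("scene"))
crop("pics/s15.png","pics/s15c.png",280,180,380,300,7)
```

```text
t13.58 pos [0.5821 0.0222 0.1115] yaw -76.48 w 0.009 F [-0.16 -5.21  0.46] q [-0.08  0.36  1.66 -0.    1.12  1.26]
 tool delta units [-0.0025 -0.0028 -0.0162] min rows 0.16
 rot units [-0.02  -0.042  0.026]
```

View pics/s15c.png

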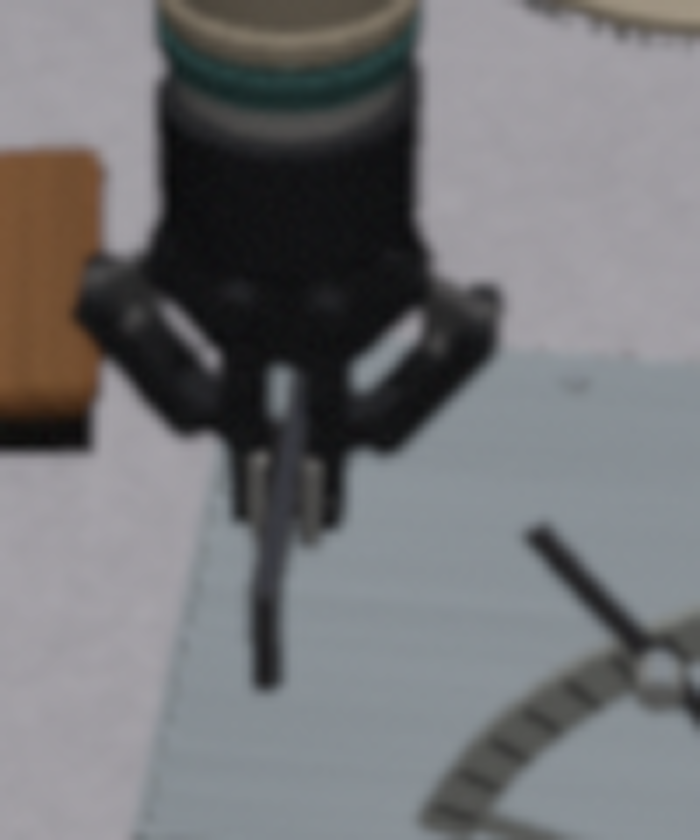

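The pads hold the bar, with an opening of 9 mm and the bar passing between them at scene (320,248). Working out the arc.

Run:
```python
import numpy as np
a=np.append(np.arange(0,.89,.1),[.85,.89]); r=.205*np.cos(a)-.043*np.sin(a); u=.205*np.sin(a)+.043*np.cos(a)
print(np.c_[a[1:],np.diff(r)/.4,-np.diff(u)/.4].round(4)); print(.1115+(u-.043)[[3,5,8,-1]])
print(((r-.205)[-1])/.4)
```

```text
[[ 0.1    -0.0133 -0.0506]
 [ 0.2    -0.0183 -0.049 ]
 [ 0.3    -0.0231 -0.047 ]
 [ 0.4    -0.0277 -0.0444]
 [ 0.5    -0.032  -0.0415]
 [ 0.6    -0.0359 -0.0381]
 [ 0.7    -0.0396 -0.0343]
 [ 0.8    -0.0428 -0.0302]
 [ 0.85   -0.0225 -0.0134]
 [ 0.89   -0.0184 -0.0099]]
[0.17016111 0.20451829 0.24551639 0.25486443]
-0.2734615492401139
```

Request:
send_rows(delta_pos=[[-0.006, 0, -0.025], [-0.007, 0, -0.0255], [-0.009, 0, -0.0245], [-0.009, 0, -0.0245], [0, 0, 0]], angular=[[0, 0, 0], [0, 0, 0], [0, 0, 0], [0, 0, 0], [0, 0, 0]])

```text
clock: 14.05
position: [0.5791, 0.0347, 0.1525]
ee_rot: [0.0, 0.786, -0.619, 0.002]
contact_force: [0.8, -6.3, -0.3]
width: 0.0086
```

Request:
send_rows(delta_pos=[[-0.011, 0, -0.0235], [-0.012, 0, -0.0235], [-0.0137, 0, -0.0222], [-0.014, 0, -0.0222], [0, 0, 0]], angular=[[0, 0, 0], [0, 0, 0], [0, 0, 0], [0, 0, 0], [0, 0, 0]])

```text
clock: 14.47
position: [0.5743, 0.0539, 0.1893]
ee_rot: [0.001, 0.785, -0.619, 0.003]
contact_force: [0.3, -7.9, 2.0]
width: 0.0086
```

Run:
```python
from h import *
go([.583,.0235,.118],-76.6)
cv2.imwrite("pics/s16.png",manip.get_image("scene"))
crop("pics/s16.png","pics/s16c.png",280,150,440,350,4)
```

```text
t14.47 pos [0.5743 0.0539 0.1893] yaw -76.47 w 0.0086 F [ 0.33 -7.89  2.04] q [-0.02  0.3   1.55 -0.    1.29  1.31]
 tool delta units [ 0.0781 -0.0029  0.1786] min rows 1.87
 rot units [-0.028 -0.062  0.029]
```

View pics/s16c.png

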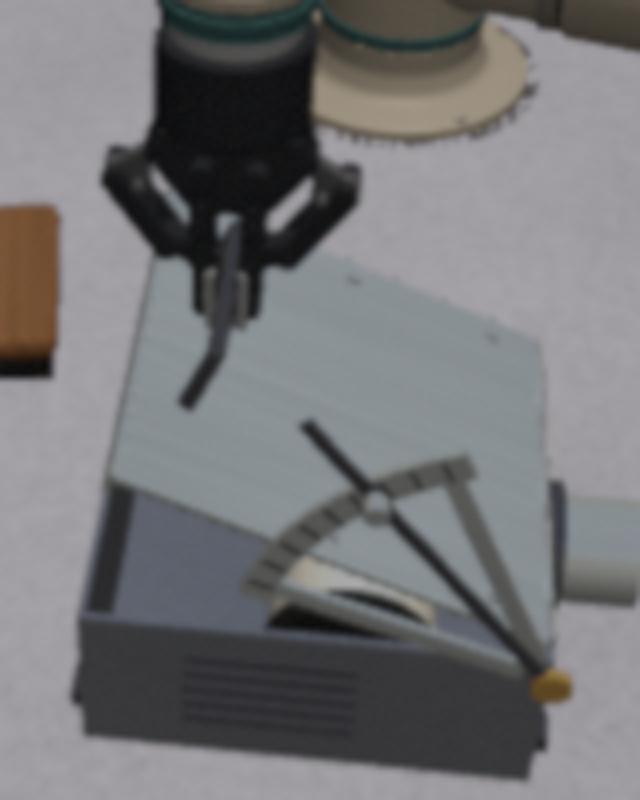

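The flap is rising properly in the grip. The tool is being pushed outward by 8 N, so I'll take a little less inward travel.

Request:
send_rows(delta_pos=[[-0.011, 0, -0.0208], [-0.0155, 0, -0.0208], [-0.017, 0, -0.019], [-0.018, 0, -0.019], [0, 0, 0]], angular=[[0, 0, 0], [0, 0, 0], [0, 0, 0], [0, 0, 0], [0, 0, 0]])

```text
clock: 14.93
position: [0.568, 0.0791, 0.2209]
ee_rot: [0.0, 0.786, -0.619, 0.002]
contact_force: [-1.1, -7.2, 2.0]
width: 0.0084
```

Request:
send_rows(delta_pos=[[-0.0195, 0, -0.0172], [-0.02, 0, -0.0172], [-0.021, 0, -0.015], [-0.0215, 0, -0.015], [0, 0, 0]], angular=[[0, 0, 0], [0, 0, 0], [0, 0, 0], [0, 0, 0], [0, 0, 0]])

```text
clock: 15.35
position: [0.5604, 0.1101, 0.2474]
ee_rot: [0.0, 0.785, -0.619, 0.003]
contact_force: [-0.8, -8.8, 7.2]
width: 0.0086
```

Run:
```python
from h import *
go([.583,.0235,.118],-76.6)
cv2.imwrite("pics/s17.png",manip.get_image("scene"))
crop("pics/s17.png","pics/s17c.png",280,150,440,350,4)
```

```text
t15.35 pos [0.5604 0.1101 0.2474] yaw -76.47 w 0.0086 F [-0.8  -8.79  7.21] q [ 0.08  0.25  1.47 -0.    1.42  1.41]
 tool delta units [ 0.2223 -0.0035  0.3245] min rows 3.77
 rot units [-0.03  -0.058  0.029]
```

View pics/s17c.png

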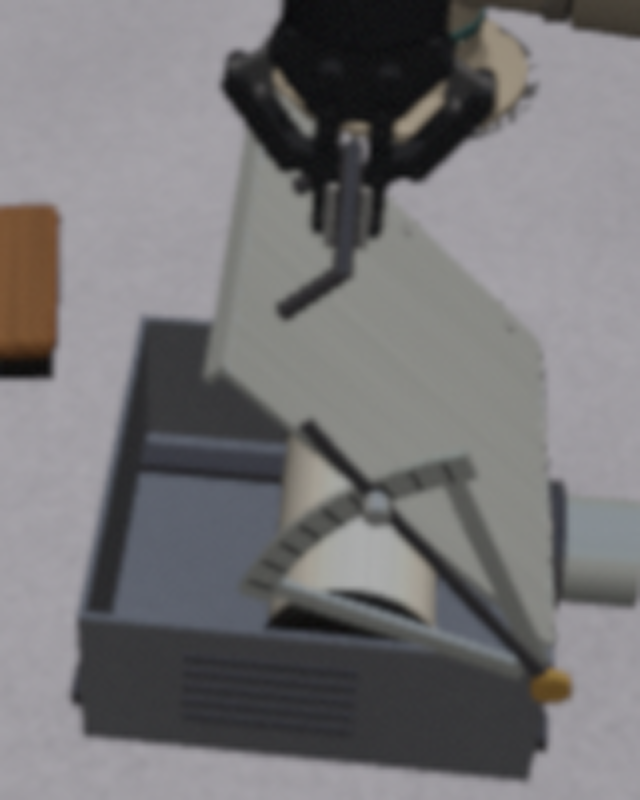

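Run:
```python
from h import *
crop("pics/s17.png","pics/e1.png",325,230,425,330,8)
```

```text
(no output)
```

View pics/e1.png

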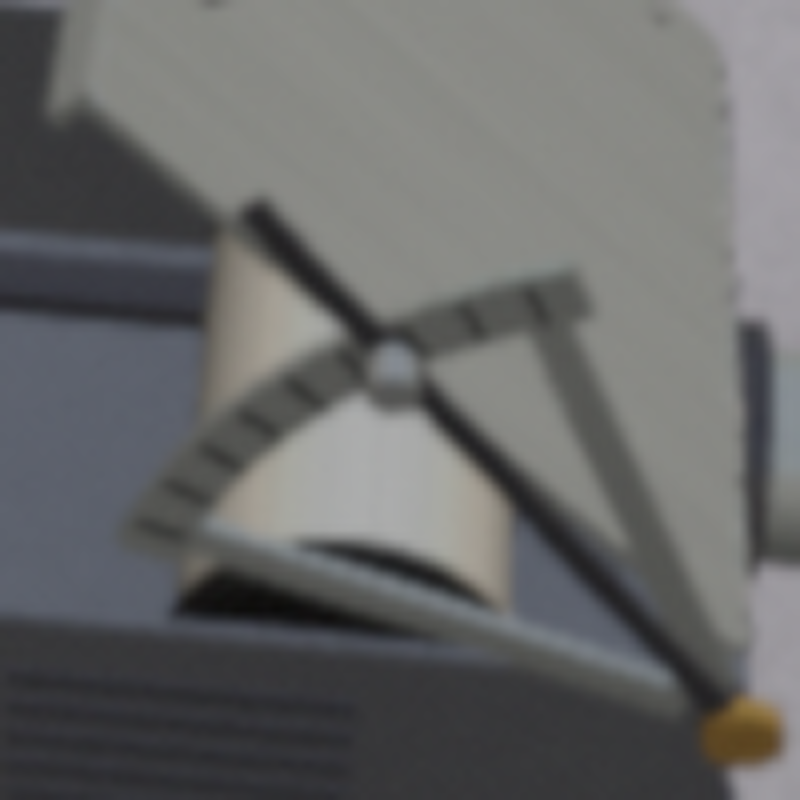

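Run:
```python
from h import *
th=np.radians(13.4); ex=np.array([np.cos(th),np.sin(th),0]); ey=np.array([-ex[1],ex[0],0]); ez=np.array([0,0,1.])
H=np.array([.5365,.2245,.105])
g=lambda p:((proj("scene",p)-[325,230]+.45)*8)
def pt(x,r,n,a): return H+x*ex+r*(-ey*np.cos(a)+ez*np.sin(a))+n*(ey*np.sin(a)+ez*np.cos(a))
def ang(p,q): d=g(p)-g(q); return np.degrees(np.arctan2(d[1],d[0]))
obs=lambda p,q:np.degrees(np.arctan2(p[1]-q[1],p[0]-q[0]))
print("obs pointer",obs((255,210),(715,695)),"obs edge",obs((90,105),(625,545)))
for a in(.7,.75,.8,.85,.9,.95):
    print(a,"ptr",ang(pt(.139,.2,0,a),pt(.139,.005,0,a)).round(1),"edge",ang(pt(.116,.236,.005,a),pt(.116,.05,.005,a)).round(1),"corner",g(pt(.116,.236,.005,a)).round(),"tip",g(pt(.139,.203,0,a)).round())
```

```text
obs pointer -133.48459209997787 obs edge -140.56509883491165
0.7 ptr -144.7 edge -144.3 corner [ 26. 136.] tip [110. 297.]
0.75 ptr -142.1 edge -141.5 corner [ 62. 110.] tip [141. 276.]
0.8 ptr -139.2 edge -138.7 corner [100.  86.] tip [174. 255.]
0.85 ptr -136.3 edge -135.7 corner [141.  63.] tip [209. 236.]
0.9 ptr -133.2 edge -132.5 corner [185.  41.] tip [246. 218.]
0.95 ptr -129.9 edge -129.2 corner [230.  21.] tip [285. 201.]
```

Scene fit: the pointer stands at about 0.90 rad. The flap's near edge corner, at (336,243), gives about 0.785 rad. I'll raise it by another 0.115 rad and relax the radial push.

Request:
send_rows(delta_pos=[[-0.015, 0, -0.013], [-0.017, 0, -0.011], [-0.0165, 0, -0.0095], [0, 0, 0], [0, 0, 0]], angular=[[0, 0, 0], [0, 0, 0], [0, 0, 0], [0, 0, 0], [0, 0, 0]])

```text
clock: 15.82
position: [0.5556, 0.1291, 0.2591]
ee_rot: [0.001, 0.785, -0.619, 0.001]
contact_force: [-1.9, -5.8, 6.2]
width: 0.0083
```

Request:
send_rows(delta_pos=[[0, 0, 0], [0, 0, 0], [0, 0, 0], [0, 0, 0], [0, 0, 0]], angular=[[0, 0, 0], [0, 0, 0], [0, 0, 0], [0, 0, 0], [0, 0, 0]])

```text
clock: 16.23
position: [0.5557, 0.1286, 0.2589]
ee_rot: [0.001, 0.785, -0.619, 0.001]
contact_force: [-0.9, -6.3, 5.8]
width: 0.0087
```

Run:
```python
from h import *
go([.583,.0235,.118],-76.6)
cv2.imwrite("pics/s18.png",manip.get_image("scene"))
crop("pics/s18.png","pics/e2.png",325,230,425,330,8)
```

```text
t16.23 pos [0.5557 0.1286 0.2589] yaw -76.52 w 0.0087 F [-0.91 -6.35  5.84] q [ 0.11  0.25  1.45 -0.    1.45  1.44]
 tool delta units [ 0.2704 -0.0048  0.3531] min rows 4.27
 rot units [-0.009 -0.039  0.016]
```

View pics/e2.png

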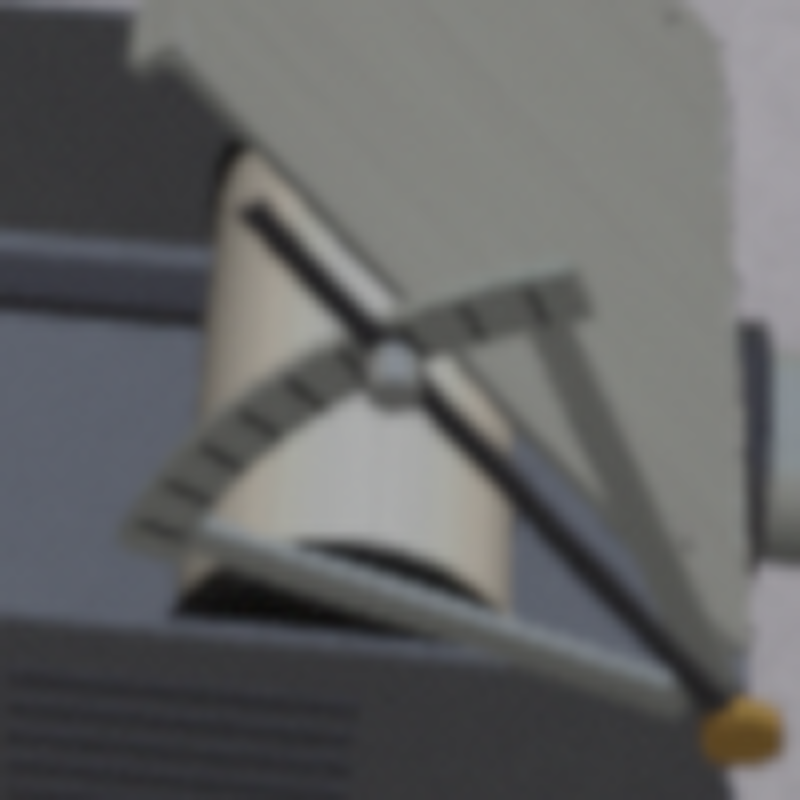

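View pics/s18.png

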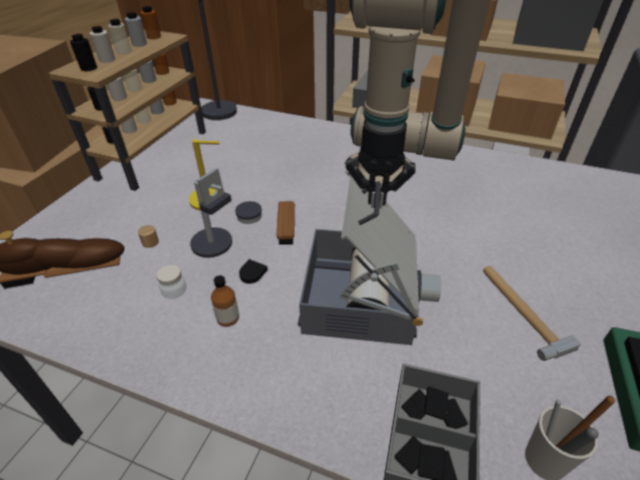

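The flap edge runs from scene (347,237) to (401,292), at −134.0° against the pointer's −133.5°. That puts the flap at about 0.88 rad and the pointer at about 0.90. The weight hangs on the grey stand at (212,190), and the bystanders are where they were. One last check that it is still, then I hand in.

Run:
```python
from h import *
p=manip.get_state()["position"].copy()
a=manip.get_image("scene").astype(int);b=manip.get_image("scene").astype(int)
s=manip.get_state();print(s["clock"],s["position"]-p,abs(s["qd"]).max(),s["width"],s["contact_force"].round(1),abs(a-b)[230:330,325:425].mean())
print(manip.sign_off())
```

```text
16.3833 [-8.34274233e-06 -1.39530877e-05  1.93698939e-05] 0.0016211489901554158 0.008507771005778608 [-0.9 -6.2  5.3] 0.4740333333333333
the job is handed in; nothing more can be done
None
```

I hung the weight by its eye on the grey stand's peg and let go of it there. I then lifted the flap by its bar to the pointer's angle and handed the job in at 16.4 s, still gripping it. No verdict is reported.

- **Weight:** the peg took the load before I released (force from −5 N to +2 N). The last picture shows it hanging free on the grey stand, not the yellow one.
- **Flap angle:** the scene picture gives about 0.88 rad for the flap and 0.90 rad for the pointer. The arm's own travel gives about 0.9 rad for the flap. The tolerance is 0.09 rad.
- **Stillness:** over the last two camera frames the arm moved less than 0.02 mm, with the fingers stopped on the bar at 8.5 mm. The pointer and the other bench items looked unmoved in the last scene picture, though I did not measure each one.

Three checks disagreed or were left as they were:

- **Gripper height:** all the way through, the pictures put the gripper about 30 mm higher than the reported tool position suggests. I set grasp heights from the pictures instead.
- **Pointer angle from above:** the top camera gave about 0.87 rad for the pointer, slightly less than the scene camera.
- **Leftover push:** about 8 N between the tool and the flap, running along the flap, remained at the end. I left it because the flap was still.

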